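# Load a bracket in the tension jig and wind it to set tension

### The job

Put the zinc channel bracket down flat in the seat of the blue tension jig, lengthwise between ram and yellow stop, and let go of it. Then wind the handwheel clockwise by its red crank knob until the bracket is firmly set, that is until the effort at the knob has risen about 6 N above its free running drag, without overtightening, and let go. Leave the yellow-labelled tin, the carton and the screwdriver where they are.

Things in the scene. Friction and masses are not known exactly. Their poses are not given: they have to be found in the camera images.
- bracket: Loose zinc-plated steel U-channel, open side up, 0.25 kg: 40 mm wide (x), 60 mm long (y), 40 mm high (z), floor and walls 4 mm thick. Origin: centre of its underside. Grip it across its 40 mm width (along its x), near mid-length. The same either way round.
- jig: Blue bench tension jig, fixed, base plate 150 (x) x 320 (y) x 20 mm high; origin at the centre of its underside. At its -y end a housing (90 x 100 mm, centred 80 mm from the origin, top 98 mm above the table) carries the handwheel; at its +y end stands the yellow stop. A ram comes out of the housing and moves along +y towards the stop as the wheel is wound.
- seat (a point): Point on the top face of the jig's base plate (20 mm above the table) on its centre line, in the middle of the bracket seat; axes as the jig's. Two low lips (6 mm high, 8 mm wide, 70 mm long along y), 46 mm apart inside, flank the seat at x = -23 and +23 mm: the bracket lies between them with its length along y.
- stop_face (a point): Centre line of the yellow stop's face that looks along the jig's -y, 20 mm above the base plate; axes as the jig's. The bracket's end is pressed against this face by the ram, so a bracket lying against it has its centre 30 mm towards -y from it; put down with a gap of 3 or 4 mm it is pushed home by the ram.
- stop: Yellow stop block, 50 x 25 x 35 mm; its place differs from day to day. Origin under the middle of its face. With the bracket pushed home on it, the effort at the knob climbs by about 2.9 N per radian; set is 6 N above the drag (about 2 rad after the rise begins), 8 N is overtight. In pauses the hand feels less than the moving effort: compare pause with pause.
- wheel_axis (a point): Centre of the black handwheel (132 mm across the rim) on its upright axis, at its upper side, 125 mm above the table. Clockwise seen from above tightens; the wheel stays where it is left. From the start it runs free for at least 1.8 rad before the rise; the set tension takes between 3.5 and 10 rad in all, differing from day to day.
- crank_knob (a point): Middle of the red crank knob, an upright cylinder 18 mm in diameter, 44 mm tall (125 to 169 mm above the table; this point at 149 mm), 55 mm from the wheel's axis. It spins freely on its own pin: hold it from above with a constant gripper direction and carry it round the wheel's axis. Turning freely it takes a steady 9 N or so along the circle (dry friction).
- tin: Bystander: tin 60 mm in diameter, 70 mm tall, yellow label; origin at the centre of its underside.
- carton: Bystander: closed cardboard carton 90 x 120 x 60 mm; origin at the centre of its underside.
- driver: Bystander: screwdriver with an orange handle, lying along its x.
- ram_exit (a point): Where the sprung ram leaves the housing, on the ram's axis 42 mm above the table; axes as the jig's. Its steel pad is 40 mm wide and 26 mm high. At the start the pad stands 67 to 91 mm from the stop. Winding moves it 4 mm per radian (25 mm per turn) along +y. A spring inside it gives the tension.

How it is judged:
By the outcome, as a careful person would: the job done as asked, in the order asked, and still so for the second after the job is handed in, with the robot touching nothing.
It also fails if it takes over 67 s, if anything falls off the work surface, if the arm or the gripper's body presses on something with over 40 N, if the wrist force passes 120 N, or if a joint passes its speed limit or range.

### The arm

A 6-joint arm with a two-finger parallel gripper is mounted at the origin on the work surface. World frame = base frame: x ahead of the robot, y to its left, z up, the work surface at z = 0. Lengths are in m, angles in rad, forces in N, time in s.
With the tool pointing down it reaches from about 0.3 to 0.875 m from the base axis. Payload 6.4 kg.
Tool frame: the origin (TCP) lies on the centre line of the jaws, within the pads' length; the fingertips stand 8 mm ahead of it and the grasp point (between the pads) lies 11 mm behind it; z points along the fingers, x is the direction in which the jaws open and shut, and the axes are right-handed (so a half turn about z gives the same grasp; the last joint's range is limited). The gripper opens to 85 mm and grips with 20 to 120 N. Pads are 22 mm wide; open, the fingers measure 114 mm over their backs; the gripper's body (76 mm by 85 mm) begins 54 mm behind the grasp point. The pads swing forward as they close: fully open they stand 13 mm farther back than shut.
Start: joints at [-1.439, 0.181, 1.607, -0, 1.354, -0.206], TCP at [0.191, -0.543, 0.239] pointing down, gripper open.
Joint ranges: [-2.99, 2.99], [-0.89, 2.07], [0.3, 2.58], [-1.14, 4.28], [0, 2.63], [-3.12, 3.12]. Speed limits (rad/s): [2.57, 2.57, 3.01, 3.14, 3.14, 3.14].

### API

Orientations are given as a 3x3 rotation matrix whose columns are the frame's x, y, z axes.
In Python, from station import * gives the robot as it stands.
- The arm moves only by the tool play_rows, never from a script. Its argument "steps" is a list of rows, each a list of 3 entries, a list of its own where there are three numbers: the closure, from 0 (fully open) to 1 (shut), then the shift along the tool's x, y, z in mm, then the turn, a rotation vector about the tool's x, y, z in units of 6 degrees (1.0 is 6 degrees). A call has 1 to 10 rows; each row shifts and turns the commanded pose from where the row before left it, along the tool's axes as they then stand; what a row does not reach is not made up. A row lasts 1/12 s, in which the tool goes at most 41.7 mm and 7.16 degrees, less where a joint would pass 70% of its speed; a pose out of reach is approached as far as the arm can. A call is refused whole if a number of a shift passes 41.7 or a number of a turn 1, either way. A call with a gripper value outside its range is refused whole. The fingers move at their own pace and stop on an object; the grip force is fixed at half the most. Time passes only in rows, so rows that do not move let the fingers close. It gives the time, the measured TCP pose, the force and the opening at its end, in the units of the state.
- state(): the state, without advancing time (a new reading comes with each control period).
- read_camera(name): name is "side" or "top" or "wrist"; returns a dict with "color" (384x512x3 uint8, red, green, blue), "fovy" (degrees; the focal length in pixels is half the picture's height over the tangent of half this angle, whatever the lens; pixels are square), "cx", "cy" (the principal point, pixels), "R" (3x3) and "t" (3): a world point X has camera coordinates R X + t; the wrist camera has in their place "tool_from_camera" (4x4, takes a point from camera to tool coordinates, whose origin is the TCP and whose axes are the tool frame's). Camera axes: x right, y down, z forward; pixel columns grow to the right and rows downward; lengths in m; the calibration is good to about 2 mm. A picture is of the moment at which its call begins: read the wrist's pose just before it. There is no depth.
- close_job(): hands the job in, once; it reports no verdict.
The state is a dict: "t": time; "joint_pos": joint angles; "joint_vel": joint speeds; "effort": joint torques, N m; "ee_pos": TCP position; "tool_rot": TCP orientation; "force": force on the tool from outside, world axes, zero at the start; "ft_torque": the same for the moment, N m; "width": opening from 0.0 (shut) to 1.0 (fully open).
Only numpy, scipy, OpenCV 4.12 (cv2) and the standard library are available. Lean on these libraries where they do the work, as an engineer would, in place of code of your own. Each camera call takes 0.05 s, during which the arm holds its last target.

## Working session

There is one attempt and no reset: what is moved stays moved. The work goes in short steps, Python scripts to look and compute and a tool call to move; the robot and the scene stay as the last step left them, time stands still between calls to the robot, and variables do not carry over. Pictures are saved under pics/ and viewed, and the job is handed in when it is done.

Besides the shell and the picture viewer there is one more tool, called after "Call:" as a command line: name --argument value ..., lists and objects as JSON in quotes. play_rows: Moves the arm, as the interface text tells. Its arguments: {"type":"object","properties":{"steps":{"type":"array"}},"required":["steps"]}

```bash
ls; mkdir -p pics
python3 - <<'E'
from station import *
import cv2,numpy as np
s=state()
for k,v in s.items(): print(k,np.round(v,4).tolist())
for n in ["side","top","wrist"]:
    c=read_camera(n); cv2.imwrite(f"pics/{n}0.png",c["color"][...,::-1])
    print(n,{k:np.round(v,4).tolist() for k,v in c.items() if k!="color"})
E
```

```text
pics
t 0.0
joint_pos [-1.4393, 0.1816, 1.608, 0.0, 1.3538, -0.2063]
joint_vel [-0.0013, 0.0006, -0.0006, 0.0009, 0.0003, -0.0001]
effort [-0.001, -44.4866, -35.1342, -0.0003, 0.0089, -0.0]
ee_pos [0.1905, -0.542, 0.2384]
tool_rot [[0.3314, -0.9435, -0.0002], [-0.9435, -0.3314, 0.0017], [-0.0017, -0.0004, -1.0]]
force [0.027, 0.6512, -0.6136]
ft_torque [0.0197, -0.0081, -0.032]
width 0.9938
side {'fovy': 45.3351, 'cx': 257.3114, 'cy': 198.8719, 'R': [[-0.7693, -0.6388, -0.0044], [-0.3418, 0.4175, -0.8419], [0.5397, -0.6462, -0.5396]], 't': [0.4601, 0.3144, 0.8733]}
top {'fovy': 50.8981, 'cx': 253.7662, 'cy': 193.025, 'R': [[0.0052, -0.9998, -0.0166], [-0.993, -0.0032, -0.1178], [0.1177, 0.0171, -0.9929]], 't': [0.0175, 0.6024, 1.0131]}
wrist {'fovy': 67.3506, 'cx': 256.2334, 'cy': 195.586, 'tool_from_camera': [[1.0, -0.0009, -0.0008, -0.0003], [0.0011, 0.9522, 0.3056, -0.0782], [0.0005, -0.3056, 0.9522, -0.1352], [0.0, 0.0, 0.0, 1.0]]}
```

View pics/side0.png

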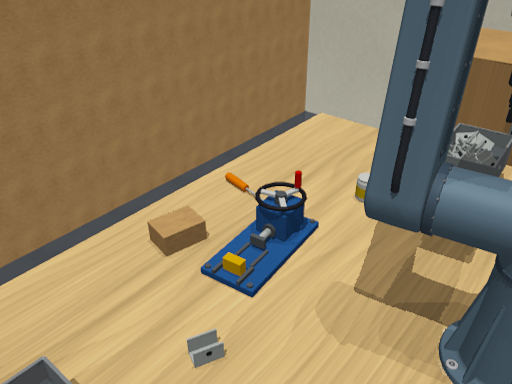

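View pics/top0.png

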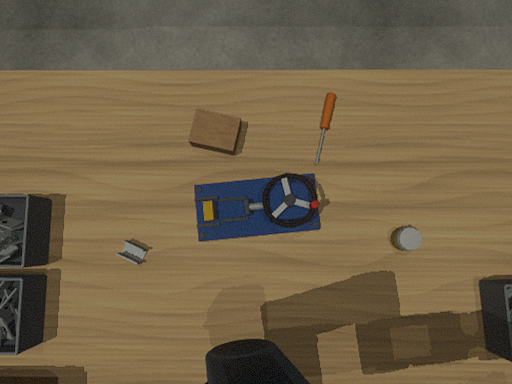

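View pics/wrist0.png

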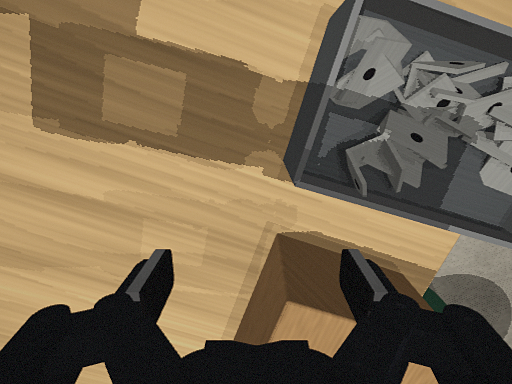

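The side view shows the jig with the yellow stop at (234,265), the red knob at (298,180) and the bracket at (206,348). The top view has the bracket at (133,251), the jig centre near (257,207), the knob at (314,204) and the stop at (208,210). The wrist view shows only the bins. I'll measure next.

```bash
cat > h.py <<'E'
from station import *
import cv2,numpy as np
def cam(n):
    s=state(); c=read_camera(n)
    c["f"]=c["color"].shape[0]/2/np.tan(np.radians(c["fovy"]/2))
    if n=="wrist":
        T=np.eye(4);T[:3,:3]=s["tool_rot"];T[:3,3]=s["ee_pos"]
        W=T@np.array(c["tool_from_camera"]); c["C"]=W[:3,3]; c["Rwc"]=W[:3,:3]
    else:
        R=np.array(c["R"]); c["Rwc"]=R.T; c["C"]=-R.T@np.array(c["t"])
    return c
def ray(c,p):
    d=np.array([(p[0]-c["cx"])/c["f"],(p[1]-c["cy"])/c["f"],1.]); return c["C"],c["Rwc"]@d
def onz(c,p,z):
    C,d=ray(c,p); return C+d*(z-C[2])/d[2]
def proj(c,X):
    q=c["Rwc"].T@(np.array(X)-c["C"]); return q[:2]/q[2]*c["f"]+[c["cx"],c["cy"]]
def tri(obs):
    A=np.zeros((3,3));b=np.zeros(3)
    for c,p in obs:
        C,d=ray(c,p);d=d/np.linalg.norm(d);P=np.eye(3)-np.outer(d,d);A+=P;b+=P@C
    X=np.linalg.solve(A,b)
    return X,[np.round(proj(c,X)-p,1).tolist() for c,p in obs]
def blobs(c,lo,hi,minA=15):
    hsv=cv2.cvtColor(c["color"],cv2.COLOR_RGB2HSV)
    m=cv2.inRange(hsv,np.array(lo),np.array(hi))
    n,l,st,ce=cv2.connectedComponentsWithStats(m)
    return m,sorted([(int(st[i,4]),ce[i].round(1).tolist(),st[i,:4].tolist(),i) for i in range(1,n) if st[i,4]>=minA],reverse=True),l
E
python3 - <<'E'
from h import *
t=cam("top");s=cam("side")
for n,c in(("top",t),("side",s)):
    print(n,np.round(c["C"],3))
    for nm,lo,hi in(("red",(0,170,90),(5,255,255)),("red2",(172,170,90),(180,255,255)),("yel",(20,170,100),(32,255,255)),("blue",(105,150,40),(125,255,255))):
        m,b,l=blobs(c,lo,hi); print(nm,b[:4])
        if nm=="blue":
            cnt=max(cv2.findContours(m,cv2.RETR_EXTERNAL,cv2.CHAIN_APPROX_NONE)[0],key=cv2.contourArea)
            print(cv2.minAreaRect(cnt))
print("bracket", onz(t,(133,251),.02),onz(s,(206,348),.02))
print("stop",onz(t,(208,210),.055))
for p in((195,185),(318,174),(321,230),(199,240)):print("jig corner",onz(t,p,.02))
cv2.imwrite("pics/tz.png",cv2.resize(t["color"][160:280,100:340,::-1],None,fx=3.3,fy=3.3,interpolation=cv2.INTER_CUBIC))
E
```

```text
top [0.479 0.002 1.077]
red [(47, [314.2, 203.8], [311, 200, 8, 8], 1)]
red2 []
yel [(173, [207.8, 210.6], [203, 201, 11, 20], 1)]
blue [(409, [250.4, 225.7], [224, 210, 51, 28], 74), (348, [246.0, 188.5], [223, 178, 50, 24], 3), (186, [235.0, 209.0], [224, 200, 24, 18], 60), (181, [275.9, 197.2], [269, 184, 16, 28], 14)]
((248.2337188720703, 222.95394897460938), (24.697769165039062, 49.58515930175781), 84.5596694946289)
side [-0.01   0.727  0.738]
red [(97, [297.5, 178.9], [295, 171, 6, 17], 1)]
red2 []
yel [(374, [233.7, 263.6], [223, 253, 23, 23], 2), (81, [359.6, 192.3], [355, 185, 10, 14], 1)]
blue [(4008, [264.4, 247.1], [201, 205, 117, 92], 4), (107, [292.3, 200.4], [287, 196, 15, 11], 3), (84, [270.4, 201.5], [263, 197, 16, 10], 2)]
((259.6258850097656, 245.65081787109375), (57.94831466674805, 117.26126098632812), 43.02506637573242)
bracket [0.45092418 0.33446422 0.02      ] [0.44513841 0.33851039 0.02      ]
stop [0.55615859 0.13590936 0.055     ]
jig corner [0.62509027 0.17626575 0.02      ]
jig corner [ 0.65540957 -0.14945622  0.02      ]
jig corner [ 0.50778944 -0.15524854  0.02      ]
jig corner [0.48029792 0.16256324 0.02      ]
```

View pics/tz.png

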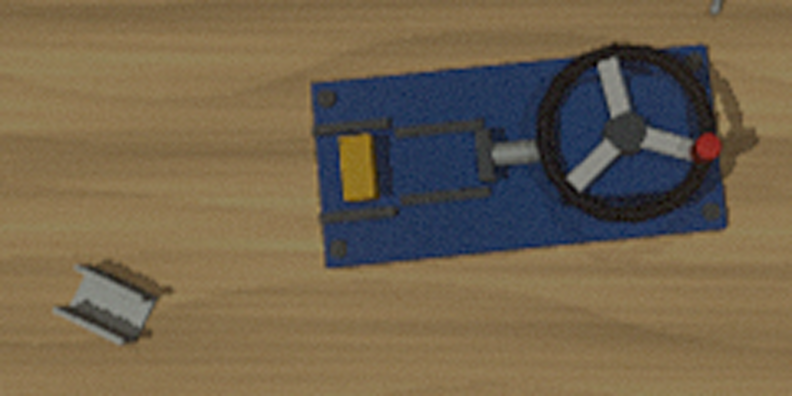

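The zoom shows the jig's +y end towards the world's +y, at a yaw of about +5°, and the bracket at a yaw of about −22°. I'll turn the tool to the jig's heading and fly over it for two wrist views.

Call:
play_rows --steps '[[0, [0, 0, -7], [0, 0, -0.97]], [0, [0, 0, -7], [0, 0, -0.97]], [0, [0, 0, -7], [0, 0, -0.97]], [0, [0, 0, -7], [0, 0, -0.97]], [0, [0, 0, -7], [0, 0, -0.97]], [0, [0, 0, -7], [0, 0, -0.97]], [0, [0, 0, -7], [0, 0, -0.97]], [0, [0, 0, -7], [0, 0, -0.97]], [0, [0, 0, -7], [0, 0, -0.97]], [0, [0, 0, -7], [0, 0, -0.97]]]'

```text
t: 1.08
ee_pos: [0.1906, -0.5424, 0.3095]
tool_rot: [[0.978, -0.211, -0.0], [-0.211, -0.978, 0.0], [-0.0, -0.0, -1.0]]
force: [0.2, -1.2, 0.6]
width: 1.004
```

Call:
play_rows --steps '[[0, [0, 0, 0], [0, 0, -0.97]], [0, [0, 0, 0], [0, 0, -0.97]], [0, [0, 0, 0], [0, 0, -0.97]]]'

```text
t: 1.33
ee_pos: [0.1906, -0.5425, 0.3093]
tool_rot: [[0.996, 0.092, -0.0], [0.092, -0.996, -0.0], [-0.0, 0.0, -1.0]]
force: [-0.3, -0.6, 0.6]
width: 1.003
```

Call:
play_rows --steps '[[0, [26.6, -27.2, 0], [0, 0, 0]], [0, [26.6, -27.2, 0], [0, 0, 0]], [0, [26.6, -27.2, 0], [0, 0, 0]], [0, [26.6, -27.2, 0], [0, 0, 0]], [0, [26.6, -27.2, 0], [0, 0, 0]], [0, [26.6, -27.2, 0], [0, 0, 0]], [0, [26.6, -27.2, 0], [0, 0, 0]], [0, [26.6, -27.2, 0], [0, 0, 0]], [0, [26.6, -27.2, 0], [0, 0, 0]], [0, [26.6, -27.2, 0], [0, 0, 0]]]'

```text
t: 2.17
ee_pos: [0.4326, -0.2466, 0.3094]
tool_rot: [[0.996, 0.087, 0.0], [0.087, -0.996, -0.0], [0.0, 0.0, -1.0]]
force: [0.4, -0.6, -0.5]
width: 0.997
```

Call:
play_rows --steps '[[0, [26.6, -27.2, 0], [0, 0, 0]], [0, [26.6, -27.2, 0], [0, 0, 0]], [0, [26.6, -27.2, 0], [0, 0, 0]], [0, [26.6, -27.2, 0], [0, 0, 0]], [0, [26.6, -27.2, 0], [0, 0, 0]], [0, [0, 0, 0], [0, 0, 0]], [0, [0, 0, 0], [0, 0, 0]]]'

```text
t: 2.75
ee_pos: [0.553, -0.0993, 0.3088]
tool_rot: [[0.996, 0.091, -0.001], [0.091, -0.996, 0.0], [-0.001, -0.0, -1.0]]
force: [0.3, -0.2, -0.7]
width: 1.001
```

Run:
```python
from h import *
import pickle
c=cam("wrist"); pickle.dump(c,open("w1.pkl","wb")); cv2.imwrite("pics/w1.png",c["color"][...,::-1]); print(state()["ee_pos"])
```

```text
[ 0.55240389 -0.10055448  0.30887606]
```

View pics/w1.png

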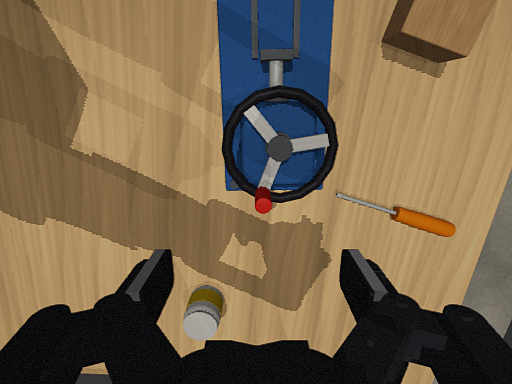

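The wheel hub is at (280,148), the red knob at (263,205) and the ram pad at (277,55). The tool heading matches the jig. Next I'll take the view over the stop.

Call:
play_rows --steps '[[0, [0, -35, 0], [0, 0, 0]], [0, [0, -35, 0], [0, 0, 0]], [0, [0, -35, 0], [0, 0, 0]], [0, [0, -35, 0], [0, 0, 0]], [0, [0, -35, 0], [0, 0, 0]], [0, [0, -35, 0], [0, 0, 0]], [0, [0, 0, 0], [0, 0, 0]], [0, [0, 0, 0], [0, 0, 0]]]'

```text
t: 3.47
ee_pos: [0.5335, 0.1082, 0.3094]
tool_rot: [[0.996, 0.089, 0.0], [0.089, -0.996, -0.001], [0.0, 0.001, -1.0]]
force: [0.2, -0.0, -0.5]
width: 1.001
```

Run:
```python
from h import *
import pickle
c=cam("wrist"); pickle.dump(c,open("w2.pkl","wb")); cv2.imwrite("pics/w2.png",c["color"][...,::-1]); print(state()["ee_pos"])
```

```text
[0.5338352  0.1070795  0.30938282]
```

View pics/w2.png

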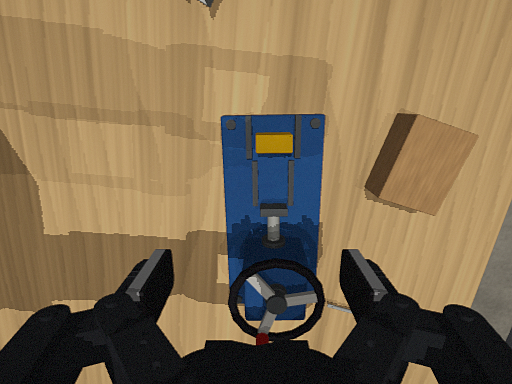

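The stop is at (274,143), the pad at (274,209) and the hub at (277,304). I'll measure from both views.

Run:
```python
from h import *
import pickle
a=pickle.load(open("w1.pkl","rb"));b=pickle.load(open("w2.pkl","rb"))
cv2.imwrite("pics/z2.png",cv2.resize(b["color"][105:255,210:340,::-1],None,fx=4,fy=4,interpolation=cv2.INTER_CUBIC))
cv2.imwrite("pics/z1.png",cv2.resize(a["color"][0:220,210:345,::-1],None,fx=2.7,fy=2.7,interpolation=cv2.INTER_CUBIC))
for n,c in(("w1",a),("w2",b)):
    for nm,lo,hi in(("red",(0,170,70),(5,255,255)),("yel",(18,170,100),(32,255,255)),("blue",(105,150,40),(125,255,255))):
        m,bl,l=blobs(c,lo,hi,40); print(n,nm,bl[:3])
m,bl,l=blobs(b,(18,170,150),(32,255,255))
cnt=max(cv2.findContours(m,0,1)[0],key=cv2.contourArea);print(cv2.minAreaRect(cnt))
# jig +y corners in w2 at z=.02
for p in((221.5,116),(325,114.5),(224,150),(326,150)): print(p,onz(b,p,.02))
```

```text
w1 red [(348, [262.7, 200.5], [255, 187, 17, 27], 1)]
w1 yel [(67, [199.1, 294.2], [192, 289, 14, 11], 1)]
w1 blue [(5658, [249.0, 46.1], [217, 0, 77, 131], 1), (3396, [312.2, 50.4], [283, 0, 50, 109], 2), (1719, [291.1, 118.0], [256, 99, 70, 40], 3)]
w2 red [(86, [261.9, 338.6], [256, 333, 13, 12], 1)]
w2 yel [(716, [274.1, 142.6], [256, 132, 37, 21], 1)]
w2 blue [(10998, [271.3, 191.1], [221, 114, 104, 173], 1), (809, [286.3, 279.3], [257, 268, 57, 26], 2), (674, [251.9, 301.8], [238, 280, 29, 40], 3)]
((274.0, 143.5), (17.0, 36.0), 90.0)
(221.5, 116) [0.47887936 0.16466332 0.02      ]
(325, 114.5) [0.62513872 0.17961901 0.02      ]
(224, 150) [0.48501461 0.11670348 0.02      ]
(326, 150) [0.6347019  0.12988385 0.02      ]
```

View pics/z2.png

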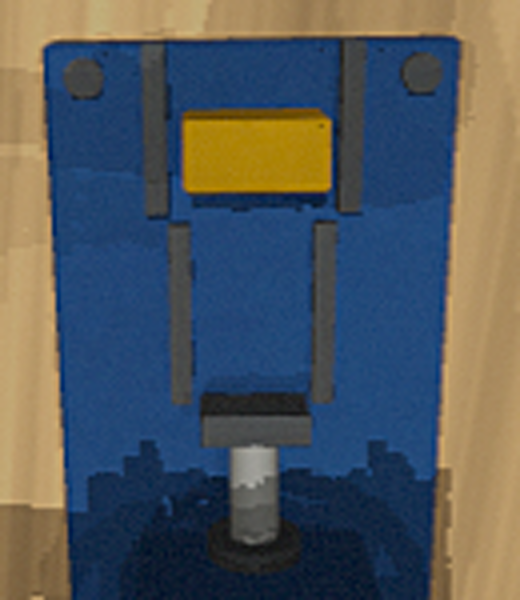

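View pics/z1.png

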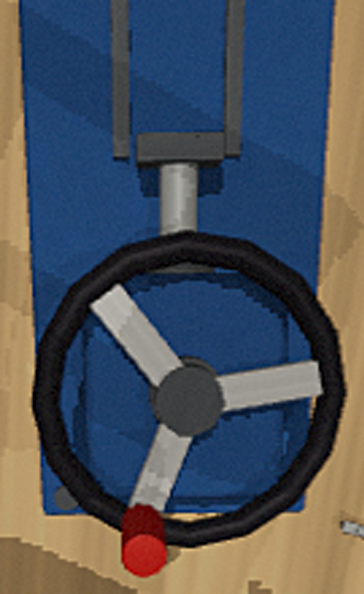

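Run:
```python
from h import *
import pickle
a=pickle.load(open("w1.pkl","rb"));b=pickle.load(open("w2.pkl","rb"))
t=cam("top");s=cam("side")
z2=lambda x,y:(x/4+210-.4,y/4+105-.4)
z1=lambda x,y:(x/2.7+210-.3,y/2.7-.3)
print("hub tri",tri([(a,z1(189,397)),(b,(277,304))]))
print("knob top tri w1,top",tri([(a,z1(144,555)),(t,(314.2,203.8))]), onz(a,z1(144,555),.169))
print("knob body mid side/w1", tri([(a,(262.7,200.5)),(s,(297.5,178.9))]))
print("stop tri w2,top,side", tri([(b,z2(257,154)),(t,(207.8,210.6))]))
sf=[onz(b,z2(x,191),.055) for x in(183,331)];print("stop front edge",sf,np.mean(sf,0), np.linalg.norm(sf[0]-sf[1]))
sb=[onz(b,z2(x,117),.055) for x in(183,331)];print("stop depth",np.linalg.norm(np.mean(sb,0)-np.mean(sf,0)))
pf=[onz(b,z2(x,417),.055) for x in(202,312)];print("pad face",pf,np.mean(pf,0),np.linalg.norm(pf[0]-pf[1]))
L=[[onz(b,z2(x,y),.026) for x,y in q] for q in(((190,222),(191,403)),((314,222),(312,403)))]
print("lips inner",L)
print("len",[np.linalg.norm(l[0]-l[1]) for l in L],"gap",[np.linalg.norm(L[0][i]-L[1][i]) for i in(0,1)])
seat=np.mean([p for l in L for p in l],0);print("seat",seat)
for l in L: d=l[0]-l[1];print("yaw",np.degrees(np.arctan2(-d[0],d[1])))
d=np.mean(sf,0)-np.mean(onz(a,z1(189,397),.14),0)
hub=tri([(a,z1(189,397)),(b,(277,304))])[0]
for q in(np.mean(sf,0),seat,np.mean(pf,0)):
    d=q-hub;print("yaw via hub",np.degrees(np.arctan2(-d[0],d[1])),np.hypot(d[0],d[1]))
C=[onz(b,p,.02) for p in((221.5,116),(325,114.5))];d=C[1]-C[0];print("edge yaw",np.degrees(np.arctan2(d[1],d[0])),np.linalg.norm(d))
# knob base
```

```text
hub tri (array([ 0.57587817, -0.0642607 ,  0.12436751]), [[0.3, 0.0], [-0.3, -0.0]])
knob top tri w1,top (array([ 0.56187584, -0.11850904,  0.16918685]), [[0.6, 0.2], [-0.0, 0.3]]) [ 0.56130598 -0.11846164  0.169     ]
knob body mid side/w1 (array([ 0.56242158, -0.12042885,  0.14622842]), [[0.7, -0.5], [0.4, -0.1]])
stop tri w2,top,side (array([0.55492154, 0.1369996 , 0.05036406]), [[0.0, 0.0], [-0.0, 0.0]])
stop front edge [array([0.53088626, 0.12301581, 0.055     ]), array([0.58083355, 0.12741344, 0.055     ])] [0.5558599  0.12521462 0.055     ] 0.05014050882420652
stop depth 0.024640711221852504
pad face [array([0.54480333, 0.04229217, 0.055     ]), array([0.58430444, 0.04576281, 0.055     ])] [0.56455388 0.04402749 0.055     ] 0.03965328210505983
lips inner [[array([0.53478988, 0.10714568, 0.026     ]), array([0.54143648, 0.03690891, 0.026     ])], [array([0.58012632, 0.11113627, 0.026     ]), array([0.58793676, 0.04099508, 0.026     ])]]
len [np.float64(0.07055055557470825), np.float64(0.07057470929859554)] gap [np.float64(0.045511724755461155), np.float64(0.04667946912935501)]
seat [0.56107236 0.07404648 0.026     ]
yaw 5.405875833983584
yaw 6.353890256989573
yaw via hub 6.030986088391951 0.190529869229726
yaw via hub 6.110253364910193 0.1390974130784571
yaw via hub 5.9700327466349385 0.10887870601152375
edge yaw 5.838463902613482 0.14702201242545693
```

Both views agree: the jig yaw is about 5.9°, the stop face is at (0.556, 0.125), the pad is 82 mm from it, the hub height is 0.124 and the knob top is at 0.169. On to the bracket.

Call:
play_rows --steps '[[0, [-7.7, -32.5, 10], [0, 0, 0]], [0, [-7.7, -32.5, 10], [0, 0, 0]], [0, [-7.7, -32.5, 10], [0, 0, 0]], [0, [-7.7, -32.5, 10], [0, 0, 0]], [0, [-7.7, -32.5, 10], [0, 0, 0]], [0, [-7.7, -32.5, 10], [0, 0, 0]], [0, [-7.7, -32.5, 10], [0, 0, 0]]]'

```text
t: 4.2
ee_pos: [0.4609, 0.3296, 0.2389]
tool_rot: [[0.996, 0.084, 0.0], [0.084, -0.996, -0.0], [0.0, 0.0, -1.0]]
force: [0.5, -0.2, 0.2]
width: 1.0
```

Call:
play_rows --steps '[[0, [0, 0, 0], [0, 0, 0.9]], [0, [0, 0, 0], [0, 0, 0.9]], [0, [0, 0, 0], [0, 0, 0.9]], [0, [0, 0, 0], [0, 0, 0.9]], [0, [0, 0, 0], [0, 0, 0.9]], [0, [0, 0, 0], [0, 0, 0]], [0, [0, 0, 0], [0, 0, 0]]]'

```text
t: 4.78
ee_pos: [0.4613, 0.3286, 0.2392]
tool_rot: [[0.927, -0.374, -0.0], [-0.374, -0.927, -0.0], [0.0, 0.0, -1.0]]
force: [0.9, 0.3, 0.4]
width: 0.996
```

Run:
```python
from h import *
import pickle
c=cam("wrist"); pickle.dump(c,open("w3.pkl","wb")); cv2.imwrite("pics/w3.png",c["color"][...,::-1]); print(state()["ee_pos"])
```

```text
[0.46115448 0.32882707 0.23925732]
```

View pics/w3.png

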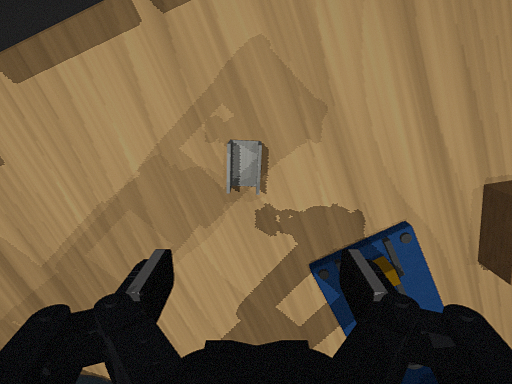

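Run:
```python
from h import *
import pickle
c=pickle.load(open("w3.pkl","rb"))
cv2.imwrite("pics/z3.png",cv2.resize(c["color"][125:205,205:285,::-1],None,fx=7,fy=7,interpolation=cv2.INTER_CUBIC))
```

```text
(no output)
```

View pics/z3.png

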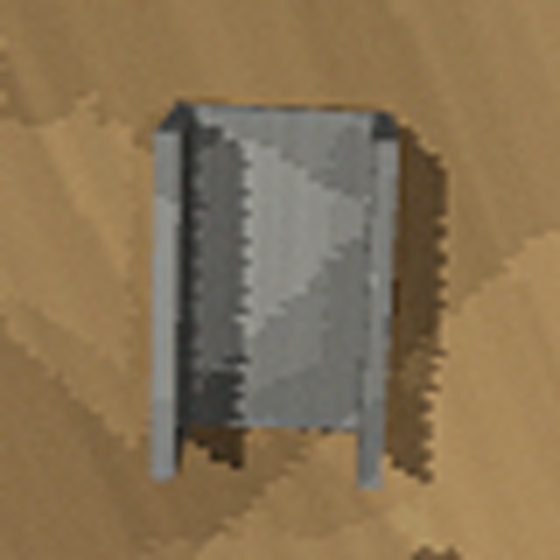

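The wall tops run from (153,133) to (150,480) and from (398,143) to (382,488) in this zoom. I'll cast these and check the sizes.

Run:
```python
from h import *
import pickle
c=pickle.load(open("w3.pkl","rb"));t=cam("top");s=cam("side")
z=lambda x,y:(x/7+205-.43,y/7+125-.43)
P=np.array([onz(c,z(*p),.04) for p in((153,133),(398,143),(382,488),(150,480))])
n=np.linalg.norm
print(P,"w",n(P[0]-P[1]),n(P[2]-P[3]),"l",n(P[0]-P[3]),n(P[1]-P[2]))
ctr=P.mean(0);print("centre",ctr)
for a,b in((0,3),(1,2)):
    d=P[a]-P[b];print("yaw",np.degrees(np.arctan2(-d[0],d[1])))
print(proj(t,[*ctr[:2],.02]),proj(s,[*ctr[:2],.02]))
for n_,cc,o in(("top",t,(105,235)),("side",s,(180,325))):
    cv2.imwrite(f"pics/b{n_}.png",cv2.resize(cc["color"][o[1]:o[1]+45,o[0]:o[0]+55,::-1],None,fx=10,fy=10,interpolation=cv2.INTER_CUBIC))
    print(n_,[(np.array(proj(cc,p))-o)*10 for p in P])
```

```text
[[0.44186864 0.3733063  0.04      ]
 [0.47864962 0.3566639  0.04      ]
 [0.45401084 0.30228385 0.04      ]
 [0.41720141 0.31874724 0.04      ]] w 0.0403709036499935 0.04032340497805758 l 0.059876233309536765 0.05970142196572841
centre [0.44793263 0.33775032 0.04      ]
yaw -24.328665949994665
yaw -24.374565182637525
[131.69969398 252.15190961] [205.25226027 347.00323516]
top [array([102.94058513, 196.85408164]), array([173.90167543,  52.38516775]), array([381.09566108, 150.46919409]), array([311.37982151, 295.97998677])]
side [array([131.58838842, 285.09166883]), array([ 61.57486036, 129.25085821]), array([352.67375821,  22.71237092]), array([431.92087448, 170.39102533])]
```

View pics/bside.png

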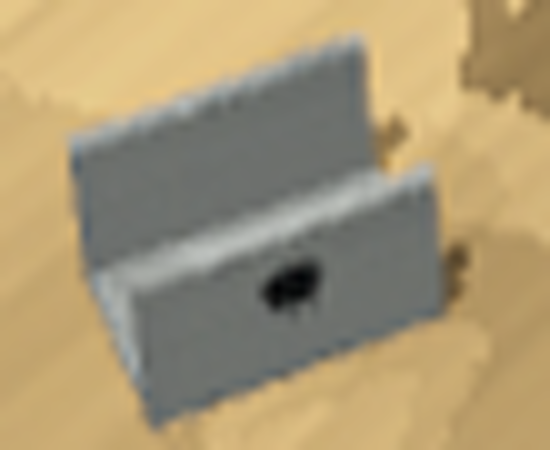

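The size at z=0.04 comes out at 40.3 × 59.8 mm and the side view agrees, so the bracket is at (0.448, 0.3375) with yaw −24.35°. Going down to it.

Call:
play_rows --steps '[[0, [0, 0, 0], [0, 0, 0.39]], [0, [-5.2, -0.9, 25], [0, 0, 0]], [0, [-5.2, -0.9, 25], [0, 0, 0]], [0, [-5.2, -0.9, 25], [0, 0, 0]], [0, [0, 0, 25], [0, 0, 0]], [0, [0, 0, 25], [0, 0, 0]], [0, [0, 0, 25], [0, 0, 0]], [0, [0, 0, 25], [0, 0, 0]], [0, [0, 0, 20], [0, 0, 0]], [0, [0, 0, 0], [0, 0, 0]]]'

```text
t: 5.77
ee_pos: [0.4443, 0.3371, 0.04]
tool_rot: [[0.912, -0.411, -0.007], [-0.411, -0.912, -0.003], [-0.005, 0.006, -1.0]]
force: [-1.2, -0.2, -0.9]
width: 1.003
```

Run:
```python
from h import *
import pickle
c=cam("wrist"); pickle.dump(c,open("w4.pkl","wb")); cv2.imwrite("pics/w4.png",c["color"][...,::-1]); print(state()["ee_pos"])
```

```text
[0.44560367 0.33777029 0.0421894 ]
```

View pics/w4.png

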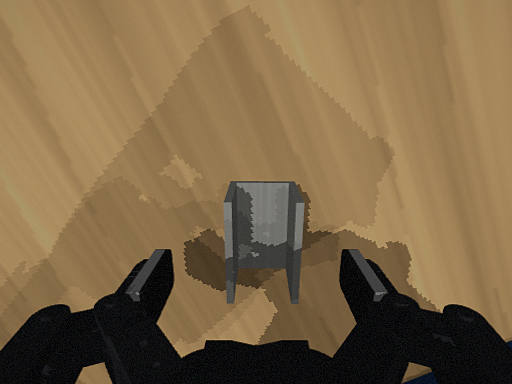

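Run:
```python
from h import *
import pickle
c=pickle.load(open("w4.pkl","rb"))
P=np.array([onz(c,p,.04) for p in((223.7,203),(305,203),(300,304),(227,304))])
n=np.linalg.norm
print("w",n(P[0]-P[1]),n(P[2]-P[3]),"l",n(P[0]-P[3]),n(P[1]-P[2]));print(P.mean(0))
for a,b in((0,3),(1,2)):
    d=P[a]-P[b];print("yaw",np.degrees(np.arctan2(-d[0],d[1])))
s=state();print(s["ee_pos"],s["t"]);d=np.array([.448,.3375,.02])-s["ee_pos"];print("tool d",np.array(s["tool_rot"]).T@d*1000)
```

```text
w 0.04033344153734099 0.040958291267832486 l 0.06019046539118462 0.06010209616974587
[0.44805442 0.33681167 0.04      ]
yaw -24.579103992962608
yaw -23.984028280169515
[0.44560367 0.33777029 0.0421894 ] 5.8167
tool d [ 2.36998674 -0.82658331 22.17847328]
```

The second view gives (0.448, 0.337), the same place. Finish the descent and close.

Call:
play_rows --steps '[[0, [1.2, 0, 11], [0, 0, 0]], [0, [1.2, 0, 11], [0, 0, 0]], [0, [0, 0, 0], [0, 0, 0]], [0, [0, 0, 0], [0, 0, 0]]]'

```text
t: 6.15
ee_pos: [0.4496, 0.3377, 0.0222]
tool_rot: [[0.911, -0.412, -0.0], [-0.412, -0.911, -0.0], [-0.0, 0.0, -1.0]]
force: [0.1, 0.8, -0.1]
width: 0.998
```

Call:
play_rows --steps '[[1, [0, 0, 0], [0, 0, 0]], [1, [0, 0, 0], [0, 0, 0]], [1, [0, 0, 0], [0, 0, 0]], [1, [0, 0, 0], [0, 0, 0]], [1, [0, 0, 0], [0, 0, 0]], [1, [0, 0, 0], [0, 0, 0]], [1, [0, 0, 0], [0, 0, 0]], [1, [0, 0, 0], [0, 0, 0]], [1, [0, 0, 0], [0, 0, 0]], [1, [0, 0, 0], [0, 0, 0]]]'

```text
t: 6.98
ee_pos: [0.4501, 0.3381, 0.023]
tool_rot: [[0.911, -0.412, 0.001], [-0.412, -0.911, 0.001], [0.001, -0.001, -1.0]]
force: [-0.4, -0.3, 5.6]
width: 0.461
```

The bracket is gripped: 0.461 of the opening, about 39 mm. Lift and turn to the jig's heading.

Call:
play_rows --steps '[[1, [0, 0, -15], [0, 0, 0]], [1, [0, 0, -20], [0, 0, 0]], [1, [0, 0, -20], [0, 0, -0.84]], [1, [0, 0, -20], [0, 0, -0.84]], [1, [0, 0, -20], [0, 0, -0.84]], [1, [0, 0, -20], [0, 0, -0.84]], [1, [0, 0, 0], [0, 0, -0.84]], [1, [0, 0, 0], [0, 0, -0.84]], [1, [0, 0, 0], [0, 0, 0]], [1, [0, 0, 0], [0, 0, 0]]]'

```text
t: 7.82
ee_pos: [0.449, 0.3375, 0.1367]
tool_rot: [[0.995, 0.1, -0.001], [0.1, -0.995, -0.001], [-0.001, 0.0, -1.0]]
force: [-0.0, -0.4, -2.4]
width: 0.455
```

Run:
```python
from h import *
import pickle
c=cam("wrist"); pickle.dump(c,open("w5.pkl","wb")); cv2.imwrite("pics/w5.png",c["color"][...,::-1])
s=state();print(s["ee_pos"],s["tool_rot"],s["force"]);d=np.array([.5594,.0914,.13])-s["ee_pos"];print("tool d",np.array(s["tool_rot"]).T@d*1000)
```

```text
[0.44899385 0.33756438 0.13659195] [[ 9.94954102e-01  1.00322991e-01 -1.27734968e-03]
 [ 1.00322288e-01 -9.94954810e-01 -6.03174855e-04]
 [-1.33141751e-03  4.71984654e-04 -9.99999002e-01]] [-0.04431611 -0.1438697  -1.52532289]
tool d [ 85.16205221 255.99559646   6.59939836]
```

View pics/w5.png

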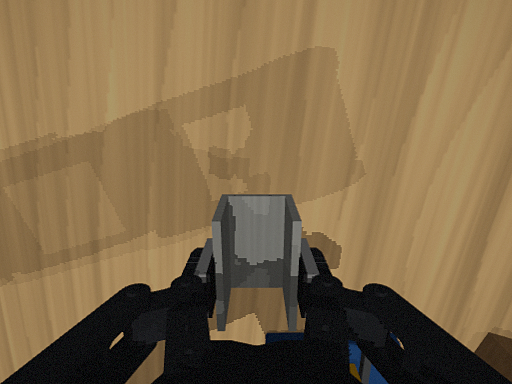

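Run:
```python
from h import *
import pickle
c=pickle.load(open("w5.pkl","rb"))
s=state();z=s["ee_pos"][2]+.0175
T=np.array(s["tool_rot"])
P=np.array([T.T@(onz(c,p,z)-s["ee_pos"]) for p in((212.5,221),(300.5,221),(297.5,330),(217.5,330))])*1000
print(P.round(1),P.mean(0))
```

```text
[[-19.7 -29.1 -17.5]
 [ 19.2 -29.1 -17.5]
 [ 20.4  30.4 -17.5]
 [-20.   30.4 -17.5]] [-4.88995234e-04  6.29514727e-01 -1.74997197e+01]
```

The bracket sits square and centred in the jaws, 0.6 mm off along y. Carry it over the seat.

Call:
play_rows --steps '[[1, [8.5, 25.5, 0], [0, 0, 0]], [1, [8.5, 25.5, 0], [0, 0, 0]], [1, [8.5, 25.5, 0], [0, 0, 0]], [1, [8.5, 25.5, 0], [0, 0, 0]], [1, [8.5, 25.5, 0], [0, 0, 0]], [1, [8.5, 25.5, 0], [0, 0, 0]], [1, [8.5, 25.5, 0], [0, 0, 0]], [1, [8.5, 25.5, 0], [0, 0, 0]], [1, [8.5, 25.5, 0], [0, 0, 0]], [1, [8.5, 25.5, 0], [0, 0, 0]]]'

```text
t: 8.7
ee_pos: [0.5603, 0.0916, 0.1366]
tool_rot: [[0.995, 0.101, -0.001], [0.101, -0.995, 0.0], [-0.001, -0.0, -1.0]]
force: [0.6, 0.1, -2.1]
width: 0.454
```

Call:
play_rows --steps '[[1, [0, 0, 10], [0, 0, 0]], [1, [0, 0, 10], [0, 0, 0]], [1, [0, 0, 0], [0, 0, 0]], [1, [0, 0, 0], [0, 0, 0]]]'

```text
t: 9.03
ee_pos: [0.5587, 0.0938, 0.1157]
tool_rot: [[0.995, 0.103, -0.004], [0.103, -0.995, 0.0], [-0.004, -0.001, -1.0]]
force: [-0.4, -0.6, -2.2]
width: 0.457
```

Run:
```python
from h import *
import pickle
c=cam("wrist"); pickle.dump(c,open("w6.pkl","wb")); cv2.imwrite("pics/w6.png",c["color"][...,::-1])
k=cam("side");cv2.imwrite("pics/s6.png",cv2.resize(k["color"][170:310,180:340,::-1],None,fx=4,fy=4,interpolation=cv2.INTER_CUBIC))
s=state();print(s["ee_pos"],s["force"]);d=np.array([.5594,.0914,.0425])-s["ee_pos"];print("tool d",np.array(s["tool_rot"]).T@d*1000)
```

```text
[0.55981582 0.09394381 0.11705611] [-0.2416293  -0.94855327 -1.60304567]
tool d [-0.62000256  2.50800038 74.55590408]
```

View pics/w6.png

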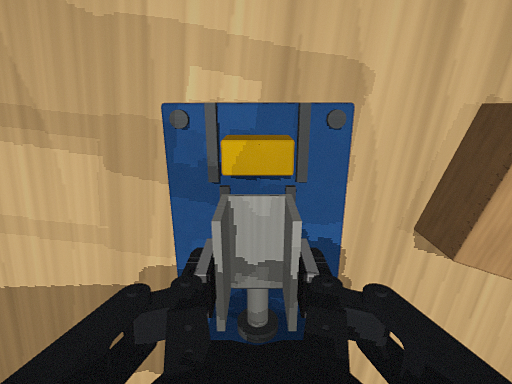

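View pics/s6.png

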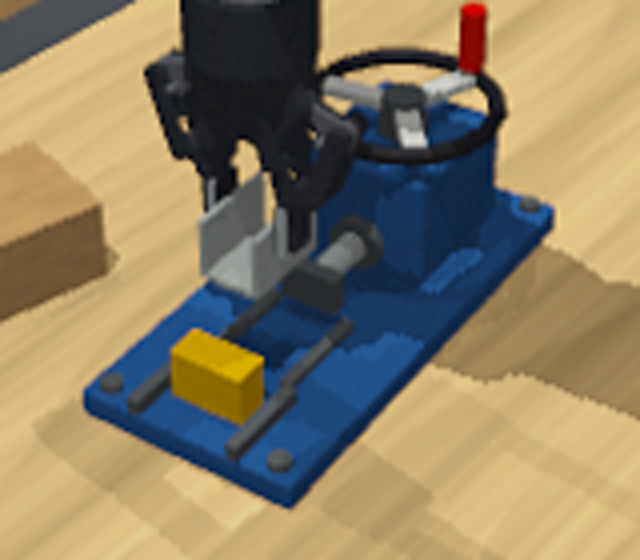

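Run:
```python
from h import *
import pickle
c=pickle.load(open("w6.pkl","rb"))
cv2.imwrite("pics/z6.png",cv2.resize(c["color"][95:215,155:360,::-1],None,fx=3.5,fy=3.5,interpolation=cv2.INTER_CUBIC))
# tool frame with fixed camera calibration only: stop relative to tool
W=np.array(c["tool_from_camera"]);
def tz(p,z): # tool z
    d=W[:3,:3]@np.array([(p[0]-c["cx"])/c["f"],(p[1]-c["cy"])/c["f"],1.]);C=W[:3,3];return (C+d*(z-C[2])/d[2])*1000
z=.1171-.055
print("stop edge tool",tz((221.5,176),z),tz((293.5,176),z))
for p in((163.5,104),(354,104)): print("corner",tz(p,.1171-.02))
for i in range(4): print(state()["ee_pos"])
```

```text
stop edge tool [-24.7351354  -29.91684036  62.1       ] [ 25.9494627  -29.85219046  62.1       ]
corner [-71.45033128 -78.15913393  97.1       ]
corner [ 74.93938789 -78.00053428  97.1       ]
[0.55981582 0.09394381 0.11705611]
[0.55981582 0.09394381 0.11705611]
[0.55981582 0.09394381 0.11705611]
[0.55981582 0.09394381 0.11705611]
```

View pics/z6.png

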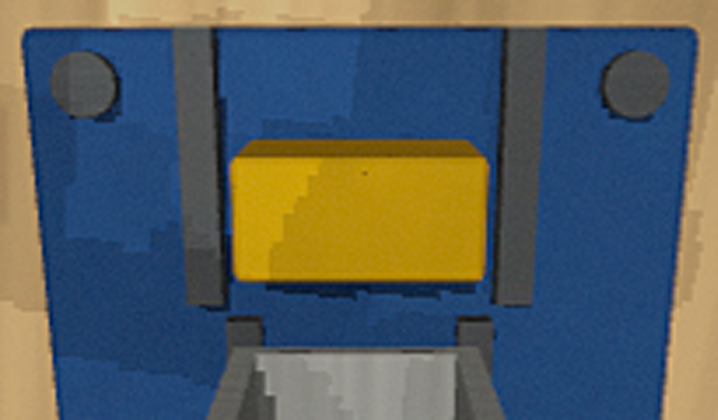

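The stop face is at about −30 mm in tool y. I'll shift +3.5 for the gap and +0.5 in x, then lower.

Call:
play_rows --steps '[[1, [0.5, 3.5, 0], [0, 0, 0]], [1, [0, 0, 15], [0, 0, 0]], [1, [0, 0, 15], [0, 0, 0]], [1, [0, 0, 15], [0, 0, 0]], [1, [0, 0, 12], [0, 0, 0]], [1, [0, 0, 8], [0, 0, 0]], [1, [0, 0, 0], [0, 0, 0]], [1, [0, 0, 0], [0, 0, 0]]]'

```text
t: 9.8
ee_pos: [0.5611, 0.0896, 0.0522]
tool_rot: [[0.995, 0.103, -0.0], [0.103, -0.995, -0.0], [-0.0, -0.0, -1.0]]
force: [0.5, -0.9, -2.1]
width: 0.452
```

Run:
```python
from h import *
import pickle
c=cam("wrist"); cv2.imwrite("pics/w7.png",c["color"][...,::-1])
k=cam("side");cv2.imwrite("pics/s7.png",cv2.resize(k["color"][170:310,180:340,::-1],None,fx=4,fy=4,interpolation=cv2.INTER_CUBIC))
s=state();print(s["ee_pos"],s["force"])
```

```text
[0.56200928 0.08952037 0.0532033 ] [ 0.04162112 -0.14534094 -0.60780091]
```

View pics/w7.png

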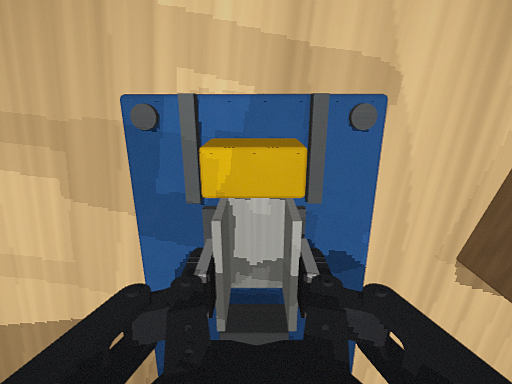

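View pics/s7.png

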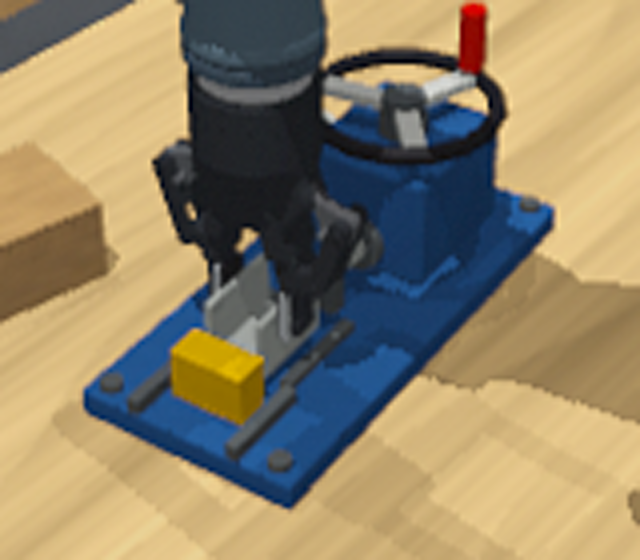

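The stop centre is about 1.3 mm to the left in tool x, and the gap is about 5 mm. I'll correct both and lower the rest.

Call:
play_rows --steps '[[1, [-1.3, -1.2, 0], [0, 0, 0]], [1, [0, 0, 3], [0, 0, 0]], [1, [0, 0, 3], [0, 0, 0]], [1, [0, 0, 2], [0, 0, 0]], [1, [0, 0, 0], [0, 0, 0]], [1, [0, 0, 0], [0, 0, 0]]]'

```text
t: 10.4
ee_pos: [0.5596, 0.0905, 0.044]
tool_rot: [[0.995, 0.103, -0.001], [0.103, -0.995, 0.0], [-0.001, -0.0, -1.0]]
force: [0.2, -0.5, -1.7]
width: 0.453
```

Call:
play_rows --steps '[[1, [0, 0, 1], [0, 0, 0]], [1, [0, 0, 0], [0, 0, 0]]]'

```text
t: 10.57
ee_pos: [0.5598, 0.0905, 0.0432]
tool_rot: [[0.995, 0.103, -0.0], [0.103, -0.995, 0.0], [-0.0, -0.0, -1.0]]
force: [0.3, -0.0, -1.9]
width: 0.454
```

Call:
play_rows --steps '[[1, [0, 0, 1], [0, 0, 0]], [1, [0, 0, 0], [0, 0, 0]]]'

```text
t: 10.73
ee_pos: [0.5599, 0.0905, 0.0431]
tool_rot: [[0.995, 0.103, -0.0], [0.103, -0.995, -0.0], [-0.0, 0.0, -1.0]]
force: [-3.2, -0.1, 4.3]
width: 0.455
```

There is contact, so the bracket is resting. I'll check and then release.

Run:
```python
from h import *
c=cam("wrist"); cv2.imwrite("pics/w8.png",cv2.resize(c["color"][90:350,110:400,::-1],None,fx=2.2,fy=2.2))
print(state()["force"])
```

```text
[-3.10409528 -0.70322881  4.43368881]
```

View pics/w8.png

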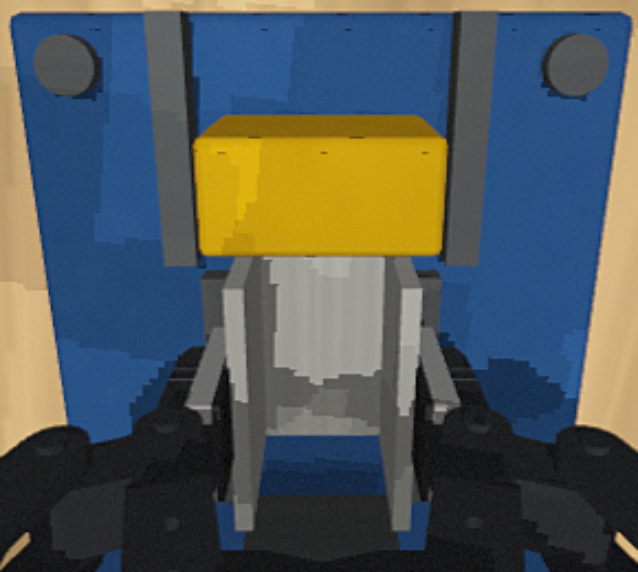

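The bracket is centred between the lips. Release and rise.

Call:
play_rows --steps '[[0, [0, 0, 0], [0, 0, 0]], [0, [0, 0, 0], [0, 0, 0]], [0, [0, 0, 0], [0, 0, 0]], [0, [0, 0, 0], [0, 0, 0]], [0, [0, 0, 0], [0, 0, 0]], [0, [0, 0, 0], [0, 0, 0]], [0, [0, 0, -20], [0, 0, 0]], [0, [0, 0, -30], [0, 0, 0]], [0, [0, 0, -40], [0, 0, 0]], [0, [0, 0, -40], [0, 0, 0]]]'

```text
t: 11.62
ee_pos: [0.5587, 0.0906, 0.1727]
tool_rot: [[0.995, 0.103, -0.003], [0.103, -0.995, 0.0], [-0.003, -0.0, -1.0]]
force: [0.7, 0.0, 0.5]
width: 0.997
```

Call:
play_rows --steps '[[0, [0, 0, -30], [0, 0, 0]], [0, [0, 0, -30], [0, 0, 0]], [0, [0, 0, 0], [0, 0, 0]], [0, [0, 0, 0], [0, 0, 0]]]'

```text
t: 11.95
ee_pos: [0.5612, 0.0905, 0.2347]
tool_rot: [[0.995, 0.103, 0.005], [0.103, -0.995, -0.0], [0.005, 0.001, -1.0]]
force: [-0.1, -0.6, -1.4]
width: 1.005
```

Run:
```python
from h import *
import pickle
c=cam("wrist"); pickle.dump(c,open("w9.pkl","wb")); cv2.imwrite("pics/w9.png",c["color"][...,::-1])
k=cam("side");cv2.imwrite("pics/s9.png",cv2.resize(k["color"][170:310,180:340,::-1],None,fx=4,fy=4,interpolation=cv2.INTER_CUBIC))
s=state();print(s["ee_pos"],s["force"])
```

```text
[0.5591061  0.0905828  0.23117713] [-0.87058048  0.7191468  -0.41964832]
```

View pics/w9.png

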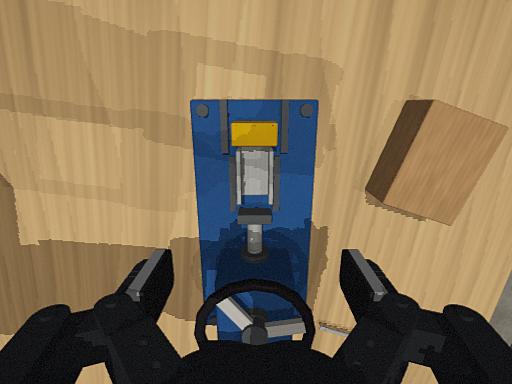

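View pics/s9.png

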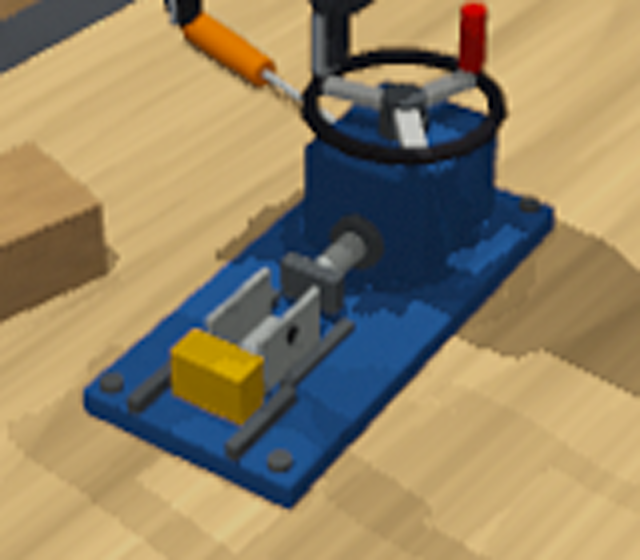

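The bracket lies flat in the seat with a small gap to the stop, and the pad is about 18 mm behind it. Expected winding is about 5.4 rad to the rise, 7.5 rad in all. Now go above the knob.

Call:
play_rows --steps '[[0, [-2.7, 29.8, 0], [0, 0, 0]], [0, [-2.7, 29.8, 0], [0, 0, 0]], [0, [-2.7, 29.8, 0], [0, 0, 0]], [0, [-2.7, 29.8, 0], [0, 0, 0]], [0, [-2.7, 29.8, 0], [0, 0, 0]], [0, [-2.7, 29.8, 0], [0, 0, 0]], [0, [-2.7, 29.8, 0], [0, 0, 0]], [0, [0, 0, 0], [0, 0, 0]], [0, [0, 0, 0], [0, 0, 0]], [0, [0, 0, 0], [0, 0, 0]]]'

```text
t: 12.88
ee_pos: [0.5616, -0.1182, 0.2305]
tool_rot: [[0.995, 0.102, -0.003], [0.102, -0.995, 0.002], [-0.003, -0.002, -1.0]]
force: [0.3, -0.4, -0.7]
width: 1.001
```

Run:
```python
from h import *
import pickle
c=cam("wrist"); pickle.dump(c,open("w10.pkl","wb")); cv2.imwrite("pics/w10.png",c["color"][...,::-1])
s=state();print(s["ee_pos"],s["force"]); print(blobs(c,(0,170,110),(5,255,255))[1])
a=pickle.load(open("w1.pkl","rb"))
```

```text
[ 0.56185503 -0.11777688  0.23091046] [-0.28568515  0.33341589  0.23007765]
[(377, [256.1, 216.2], [245, 206, 23, 22], 2)]
```

View pics/w10.png

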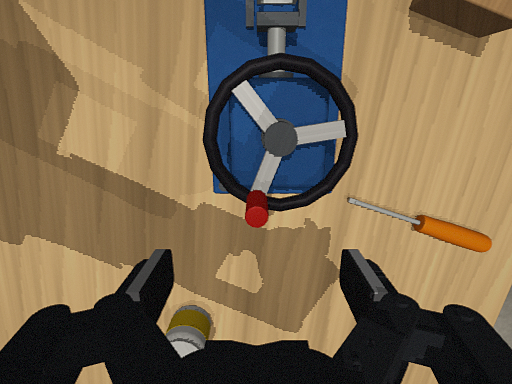

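Run:
```python
from h import *
import pickle
c=pickle.load(open("w10.pkl","rb"));a=pickle.load(open("w1.pkl","rb"))
k=onz(c,(256.3,216.3),.169);h=onz(c,(281,138.5),.1245);print("knob",k,"hub",h,np.hypot(*(k-h)[:2]))
print(tri([(a,(263,205.3)),(c,(256.3,216.3))]))
z2=tri([(a,(279.7,146.7)),(c,(281,138.5)),(pickle.load(open("w2.pkl","rb")),(277,304))]);print("hub",z2)
# rim ellipse check
hsv=cv2.cvtColor(c["color"],cv2.COLOR_RGB2HSV);m=((hsv[...,2]<45)).astype(np.uint8);m[:40]=0;m[225:]=0;m[:,:195]=0;m[:,365:]=0
cnt=max(cv2.findContours(m,0,1)[0],key=cv2.contourArea);e=cv2.minEnclosingCircle(cnt);print(e,onz(c,e[0],.117))
s=state();print("tool d",np.array(s["tool_rot"]).T@(k-s["ee_pos"])*1000)
```

```text
knob [ 0.56123431 -0.11853047  0.169     ] hub [ 0.57627424 -0.06540017  0.1245    ] 0.055218003838418434
(array([ 0.56121954, -0.11823873,  0.16975107]), [[-0.0, -0.0], [0.0, 0.0]])
hub (array([ 0.57612011, -0.0649497 ,  0.12342969]), [[0.4, 0.6], [-0.2, -0.7], [-0.2, -0.0]])
((279.46270751953125, 131.09326171875), 79.09569549560547) [ 0.57489774 -0.06017786  0.117     ]
tool d [-0.56451152  0.78992289 61.91054423]
```

The knob is at (0.5612, −0.1184), the hub at (0.5762, −0.065) and the radius 55 mm, all consistent. Descend and close.

Call:
play_rows --steps '[[0, [-0.6, 0.7, 20], [0, 0, 0]], [0, [0, 0, 20], [0, 0, 0]], [0, [0, 0, 20], [0, 0, 0]], [0, [0, 0, 20], [0, 0, 0]], [0, [0, 0, 12], [0, 0, 0]], [0, [0, 0, 0], [0, 0, 0]], [0, [0, 0, 0], [0, 0, 0]]]'

```text
t: 13.52
ee_pos: [0.5617, -0.1186, 0.1399]
tool_rot: [[0.995, 0.104, -0.001], [0.104, -0.995, 0.001], [-0.001, -0.001, -1.0]]
force: [0.8, 0.2, 0.4]
width: 1.001
```

Call:
play_rows --steps '[[1, [0, 0, 0], [0, 0, 0]], [1, [0, 0, 0], [0, 0, 0]], [1, [0, 0, 0], [0, 0, 0]], [1, [0, 0, 0], [0, 0, 0]], [1, [0, 0, 0], [0, 0, 0]], [1, [0, 0, 0], [0, 0, 0]], [1, [0, 0, 0], [0, 0, 0]], [1, [0, 0, 0], [0, 0, 0]], [1, [0, 0, 0], [0, 0, 0]], [1, [0, 0, 0], [0, 0, 0]]]'

```text
t: 14.35
ee_pos: [0.5619, -0.1199, 0.1409]
tool_rot: [[0.995, 0.103, -0.0], [0.103, -0.995, -0.0], [-0.0, 0.0, -1.0]]
force: [-3.2, -0.8, 5.2]
width: 0.192
```

Run:
```python
from h import *
c=cam("wrist"); cv2.imwrite("pics/w11.png",c["color"][...,::-1])
s=state();print(s["ee_pos"],s["force"],s["ft_torque"],s["width"],s["tool_rot"])
```

```text
[ 0.56189729 -0.11989003  0.14095597] [-3.19396206 -0.22755022  4.74962262] [0.00149345 0.55835904 0.00873671] 0.19192729226175104 [[ 9.94682251e-01  1.02991283e-01 -1.22649121e-04]
 [ 1.02991225e-01 -9.94682179e-01 -4.12130930e-04]
 [-1.64442789e-04  3.97307538e-04 -9.99999908e-01]]
```

View pics/w11.png

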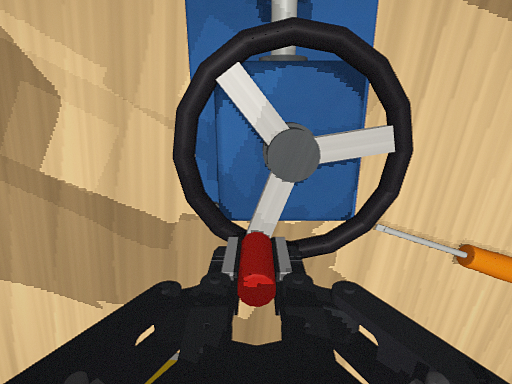

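The knob is held (0.19 of the opening). I'll work out the clockwise chords in tool axes.

Run:
```python
from h import *
th=np.radians(5.9);X=np.array([np.cos(th),np.sin(th)]);Y=np.array([np.sin(th),-np.cos(th)])
p0=np.arctan2(-.0533,-.0150);P=lambda k:.055*1000*np.array([np.cos(p0-.15*k),np.sin(p0-.15*k)])
for k in range(60):
    d=P(k+1)-P(k);print(k,[round(float(d@X),1),round(float(d@Y),1)],end="; " if (k+1)%5 else "\n")
```

```text
0 [-7.4, -3.6]; 1 [-6.8, -4.7]; 2 [-6.0, -5.6]; 3 [-5.1, -6.5]; 4 [-4.1, -7.2]
5 [-3.0, -7.7]; 6 [-1.8, -8.0]; 7 [-0.6, -8.2]; 8 [0.7, -8.2]; 9 [1.9, -8.0]
10 [3.1, -7.6]; 11 [4.2, -7.1]; 12 [5.2, -6.4]; 13 [6.1, -5.6]; 14 [6.9, -4.6]
15 [7.5, -3.5]; 16 [7.9, -2.4]; 17 [8.2, -1.1]; 18 [8.2, 0.1]; 19 [8.1, 1.3]
20 [7.8, 2.5]; 21 [7.4, 3.7]; 22 [6.8, 4.7]; 23 [6.0, 5.7]; 24 [5.1, 6.5]
25 [4.0, 7.2]; 26 [2.9, 7.7]; 27 [1.7, 8.1]; 28 [0.5, 8.2]; 29 [-0.7, 8.2]
30 [-2.0, 8.0]; 31 [-3.1, 7.6]; 32 [-4.2, 7.1]; 33 [-5.2, 6.4]; 34 [-6.1, 5.5]
35 [-6.9, 4.5]; 36 [-7.5, 3.4]; 37 [-7.9, 2.3]; 38 [-8.2, 1.1]; 39 [-8.2, -0.2]
40 [-8.1, -1.4]; 41 [-7.8, -2.6]; 42 [-7.4, -3.7]; 43 [-6.7, -4.8]; 44 [-5.9, -5.7]
45 [-5.0, -6.6]; 46 [-4.0, -7.2]; 47 [-2.8, -7.7]; 48 [-1.7, -8.1]; 49 [-0.4, -8.2]
50 [0.8, -8.2]; 51 [2.0, -8.0]; 52 [3.2, -7.6]; 53 [4.3, -7.0]; 54 [5.3, -6.3]
55 [6.2, -5.5]; 56 [6.9, -4.5]; 57 [7.5, -3.4]; 58 [7.9, -2.2]; 59 [8.2, -1.0]
```

Call:
play_rows --steps '[[1, [-7.4, -3.6, 0], [0, 0, 0]], [1, [-6.8, -4.7, 0], [0, 0, 0]], [1, [-6.0, -5.6, 0], [0, 0, 0]], [1, [-5.1, -6.5, 0], [0, 0, 0]]]'

```text
t: 14.73
ee_pos: [0.536, -0.1044, 0.1411]
tool_rot: [[0.995, 0.102, 0.004], [0.102, -0.995, -0.005], [0.004, 0.005, -1.0]]
force: [4.1, -8.6, -1.5]
width: 0.191
```

Call:
play_rows --steps '[[1, [0, 0, 0], [0, 0, 0]], [1, [0, 0, 0], [0, 0, 0]], [1, [0, 0, 0], [0, 0, 0]]]'

```text
t: 14.98
ee_pos: [0.535, -0.1032, 0.141]
tool_rot: [[0.995, 0.103, 0.001], [0.103, -0.995, -0.002], [0.001, 0.002, -1.0]]
force: [-1.6, -4.3, 3.5]
width: 0.195
```

```bash
cat > eff.py <<'E'
from h import *
s=state();p=np.array(s["ee_pos"]);f=np.array(s["force"]);v=p[:2]-[.5762,-.0651];r=np.hypot(*v);phi=np.arctan2(v[1],v[0])
tan=np.array([np.sin(phi),-np.cos(phi)])
p0=np.arctan2(-.0533,-.0150)
print("t",round(s["t"],2),"pos",p.round(4),"r",r.round(4),"wound mod",round((p0-phi)%(2*np.pi),3),"f",f.round(1),"resist(tan)",round(-f[:2]@tan,2),"rad",round(f[:2]@v/r,2),"w",round(s["width"],3))
E
python3 eff.py
```

```text
t 14.98 pos [ 0.535  -0.1032  0.141 ] r 0.0561 wound mod 0.551 f [-1.6 -4.3  3.5] resist(tan) 2.09 rad 4.05 w 0.195
```

Call:
play_rows --steps '[[1, [-4.1, -7.2, 0], [0, 0, 0]], [1, [-3.0, -7.7, 0], [0, 0, 0]], [1, [-1.8, -8.0, 0], [0, 0, 0]], [1, [-0.6, -8.2, 0], [0, 0, 0]], [1, [0.7, -8.2, 0], [0, 0, 0]], [1, [1.9, -8.0, 0], [0, 0, 0]]]'

```text
t: 15.48
ee_pos: [0.5219, -0.0574, 0.1409]
tool_rot: [[0.995, 0.103, -0.002], [0.103, -0.995, -0.004], [-0.002, 0.003, -1.0]]
force: [-6.4, -9.4, 6.9]
width: 0.195
```

```bash
python3 eff.py
```

```text
t 15.48 pos [ 0.5219 -0.0574  0.1409] r 0.0548 wound mod 1.438 f [-6.4 -9.4  6.9] resist(tan) 10.19 rad 5.0 w 0.195
```

Call:
play_rows --steps '[[1, [0, 0, 0], [0, 0, 0]], [1, [0, 0, 0], [0, 0, 0]], [1, [0, 0, 0], [0, 0, 0]]]'

```text
t: 15.73
ee_pos: [0.5222, -0.0559, 0.1409]
tool_rot: [[0.995, 0.103, -0.002], [0.103, -0.995, -0.001], [-0.002, 0.001, -1.0]]
force: [-6.9, -2.1, 8.7]
width: 0.194
```

```bash
python3 eff.py
```

```text
t 15.73 pos [ 0.5222 -0.0559  0.1409] r 0.0548 wound mod 1.465 f [-6.9 -2.1  8.7] resist(tan) 3.2 rad 6.41 w 0.194
```

Call:
play_rows --steps '[[1, [3.1, -7.6, 0], [0, 0, 0]], [1, [4.2, -7.1, 0], [0, 0, 0]], [1, [5.2, -6.4, 0], [0, 0, 0]], [1, [6.1, -5.6, 0], [0, 0, 0]], [1, [6.9, -4.6, 0], [0, 0, 0]]]'

```text
t: 16.15
ee_pos: [0.5438, -0.0222, 0.1409]
tool_rot: [[0.995, 0.103, -0.003], [0.103, -0.995, -0.001], [-0.003, 0.001, -1.0]]
force: [-8.6, -4.1, 9.5]
width: 0.192
```

```bash
python3 eff.py
```

```text
t 16.15 pos [ 0.5438 -0.0222  0.1409] r 0.0538 wound mod 2.22 f [-8.6 -4.1  9.5] resist(tan) 9.35 rad 1.9 w 0.192
```

Call:
play_rows --steps '[[1, [0, 0, 0], [0, 0, 0]], [1, [0, 0, 0], [0, 0, 0]], [1, [0, 0, 0], [0, 0, 0]]]'

```text
t: 16.4
ee_pos: [0.5449, -0.0215, 0.1409]
tool_rot: [[0.995, 0.103, -0.0], [0.103, -0.995, 0.0], [-0.0, -0.001, -1.0]]
force: [-3.6, 0.1, 6.9]
width: 0.189
```

```bash
python3 eff.py
```

```text
t 16.4 pos [ 0.5449 -0.0215  0.1409] r 0.0537 wound mod 2.245 f [-3.6  0.1  6.9] resist(tan) 2.88 rad 2.24 w 0.189
```

Moving effort is about 9.4–10.2 N and pauses are 2–3 N; this is free running. Carry on.

Call:
play_rows --steps '[[1, [7.5, -3.5, 0], [0, 0, 0]], [1, [7.9, -2.4, 0], [0, 0, 0]], [1, [8.2, -1.1, 0], [0, 0, 0]], [1, [8.2, 0.1, 0], [0, 0, 0]], [1, [8.1, 1.3, 0], [0, 0, 0]]]'

```text
t: 16.82
ee_pos: [0.583, -0.0121, 0.1409]
tool_rot: [[0.995, 0.104, -0.004], [0.104, -0.995, -0.0], [-0.004, -0.0, -1.0]]
force: [-9.7, -3.6, 11.0]
width: 0.195
```

```bash
python3 eff.py
```

```text
t 16.82 pos [ 0.583  -0.0121  0.1409] r 0.0534 wound mod 2.995 f [-9.7 -3.6 11. ] resist(tan) 9.14 rad -4.76 w 0.195
```

Call:
play_rows --steps '[[1, [0, 0, 0], [0, 0, 0]], [1, [0, 0, 0], [0, 0, 0]], [1, [0, 0, 0], [0, 0, 0]]]'

```text
t: 17.07
ee_pos: [0.5844, -0.0123, 0.141]
tool_rot: [[0.995, 0.103, 0.0], [0.103, -0.995, -0.0], [0.0, 0.0, -1.0]]
force: [-2.6, -2.0, 6.1]
width: 0.189
```

```bash
python3 eff.py
```

```text
t 17.07 pos [ 0.5844 -0.0123  0.141 ] r 0.0534 wound mod 3.021 f [-2.6 -2.   6.1] resist(tan) 2.24 rad -2.38 w 0.189
```

Call:
play_rows --steps '[[1, [7.8, 2.5, 0], [0, 0, 0]], [1, [7.4, 3.7, 0], [0, 0, 0]], [1, [6.8, 4.7, 0], [0, 0, 0]], [1, [6.0, 5.7, 0], [0, 0, 0]], [1, [5.1, 6.5, 0], [0, 0, 0]]]'

```text
t: 17.48
ee_pos: [0.6179, -0.0309, 0.1409]
tool_rot: [[0.995, 0.104, -0.004], [0.104, -0.995, 0.002], [-0.004, -0.002, -1.0]]
force: [-11.3, 1.2, 13.3]
width: 0.193
```

```bash
python3 eff.py
```

```text
t 17.48 pos [ 0.6179 -0.0309  0.1409] r 0.054 wound mod 3.751 f [-11.3   1.2  13.3] resist(tan) 8.12 rad -7.95 w 0.193
```

Call:
play_rows --steps '[[1, [0, 0, 0], [0, 0, 0]], [1, [0, 0, 0], [0, 0, 0]], [1, [0, 0, 0], [0, 0, 0]]]'

```text
t: 17.73
ee_pos: [0.6189, -0.0321, 0.1409]
tool_rot: [[0.995, 0.103, -0.001], [0.103, -0.995, -0.0], [-0.002, 0.0, -1.0]]
force: [-4.5, -1.5, 8.0]
width: 0.193
```

```bash
python3 eff.py
python3 - <<'E'
from h import *
k=cam("side");cv2.imwrite("pics/s12.png",cv2.resize(k["color"][170:310,180:340,::-1],None,fx=4,fy=4,interpolation=cv2.INTER_CUBIC))
E
```

```text
t 17.73 pos [ 0.6189 -0.0321  0.1409] r 0.0539 wound mod 3.78 f [-4.5 -1.5  8. ] resist(tan) 1.56 rad -4.46 w 0.193
```

View pics/s12.png

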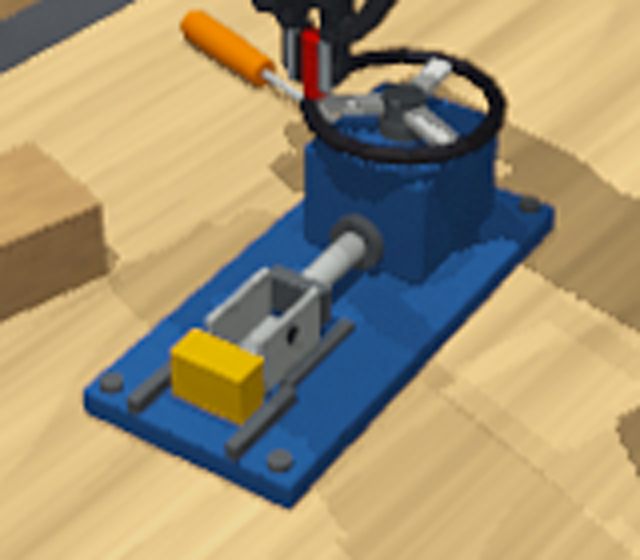

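The pad has reached the bracket's rear end, and it still runs free. Continue.

Call:
play_rows --steps '[[1, [4.0, 7.2, 0], [0, 0, 0]], [1, [2.9, 7.7, 0], [0, 0, 0]], [1, [1.7, 8.1, 0], [0, 0, 0]], [1, [0.5, 8.2, 0], [0, 0, 0]], [1, [-0.7, 8.2, 0], [0, 0, 0]]]'

```text
t: 18.2
ee_pos: [0.6311, -0.0676, 0.1409]
tool_rot: [[0.995, 0.104, -0.002], [0.104, -0.995, 0.004], [-0.002, -0.005, -1.0]]
force: [-5.9, 10.1, 10.5]
width: 0.192
```

```bash
python3 eff.py
```

```text
t 18.2 pos [ 0.6311 -0.0676  0.1409] r 0.055 wound mod 4.484 f [-5.9 10.1 10.5] resist(tan) 9.81 rad -6.4 w 0.192
```

Call:
play_rows --steps '[[1, [0, 0, 0], [0, 0, 0]], [1, [0, 0, 0], [0, 0, 0]], [1, [0, 0, 0], [0, 0, 0]]]'

```text
t: 18.45
ee_pos: [0.6311, -0.0691, 0.1409]
tool_rot: [[0.995, 0.103, -0.002], [0.103, -0.995, 0.002], [-0.002, -0.002, -1.0]]
force: [-6.3, 2.5, 8.7]
width: 0.196
```

```bash
python3 eff.py
```

```text
t 18.45 pos [ 0.6311 -0.0691  0.1409] r 0.055 wound mod 4.511 f [-6.3  2.5  8.7] resist(tan) 2.04 rad -6.5 w 0.196
```

Call:
play_rows --steps '[[1, [-2.0, 8.0, 0], [0, 0, 0]], [1, [-3.1, 7.6, 0], [0, 0, 0]], [1, [-4.2, 7.1, 0], [0, 0, 0]]]'

```text
t: 18.7
ee_pos: [0.6255, -0.0908, 0.141]
tool_rot: [[0.995, 0.104, 0.001], [0.104, -0.995, 0.004], [0.002, -0.004, -1.0]]
force: [0.3, 10.7, 6.7]
width: 0.188
```

```bash
python3 eff.py
```

```text
t 18.7 pos [ 0.6255 -0.0908  0.141 ] r 0.0556 wound mod 4.918 f [ 0.3 10.7  6.7] resist(tan) 9.65 rad -4.69 w 0.188
```

Call:
play_rows --steps '[[1, [0, 0, 0], [0, 0, 0]], [1, [0, 0, 0], [0, 0, 0]], [1, [0, 0, 0], [0, 0, 0]]]'

```text
t: 18.95
ee_pos: [0.6249, -0.0921, 0.141]
tool_rot: [[0.995, 0.103, -0.0], [0.103, -0.995, 0.002], [0.0, -0.002, -1.0]]
force: [-2.5, 4.7, 6.2]
width: 0.193
```

```bash
python3 eff.py
```

```text
t 18.95 pos [ 0.6249 -0.0921  0.141 ] r 0.0557 wound mod 4.945 f [-2.5  4.7  6.2] resist(tan) 2.9 rad -4.42 w 0.193
```

Still free at 4.95 rad. I'll take smaller pieces from here.

Call:
play_rows --steps '[[1, [-5.2, 6.4, 0], [0, 0, 0]], [1, [-6.1, 5.5, 0], [0, 0, 0]]]'

```text
t: 19.12
ee_pos: [0.6165, -0.1041, 0.141]
tool_rot: [[0.995, 0.104, 0.004], [0.104, -0.995, 0.004], [0.004, -0.003, -1.0]]
force: [5.0, 8.5, 4.0]
width: 0.196
```

```bash
python3 eff.py
```

```text
t 19.12 pos [ 0.6165 -0.1041  0.141 ] r 0.0561 wound mod 5.207 f [5.  8.5 4. ] resist(tan) 9.57 rad -2.28 w 0.196
```

Call:
play_rows --steps '[[1, [0, 0, 0], [0, 0, 0]], [1, [0, 0, 0], [0, 0, 0]], [1, [0, 0, 0], [0, 0, 0]]]'

```text
t: 19.37
ee_pos: [0.6155, -0.1052, 0.141]
tool_rot: [[0.995, 0.103, 0.001], [0.103, -0.995, 0.002], [0.002, -0.002, -1.0]]
force: [0.3, 5.3, 4.9]
width: 0.191
```

```bash
python3 eff.py
```

```text
t 19.37 pos [ 0.6155 -0.1052  0.141 ] r 0.0561 wound mod 5.233 f [0.3 5.3 4.9] resist(tan) 3.91 rad -3.54 w 0.191
```

Call:
play_rows --steps '[[1, [-6.9, 4.5, 0], [0, 0, 0]], [1, [-7.5, 3.4, 0], [0, 0, 0]]]'

```text
t: 19.53
ee_pos: [0.6037, -0.1143, 0.141]
tool_rot: [[0.995, 0.104, 0.006], [0.104, -0.995, 0.002], [0.006, -0.001, -1.0]]
force: [8.2, 6.4, 0.4]
width: 0.193
```

```bash
python3 eff.py
```

```text
t 19.53 pos [ 0.6037 -0.1143  0.141 ] r 0.0564 wound mod 5.499 f [8.2 6.4 0.4] resist(tan) 10.26 rad -1.63 w 0.193
```

Call:
play_rows --steps '[[1, [0, 0, 0], [0, 0, 0]], [1, [0, 0, 0], [0, 0, 0]], [1, [0, 0, 0], [0, 0, 0]]]'

```text
t: 19.78
ee_pos: [0.6025, -0.115, 0.141]
tool_rot: [[0.995, 0.103, 0.003], [0.103, -0.995, 0.001], [0.003, -0.001, -1.0]]
force: [3.6, 4.0, 3.4]
width: 0.192
```

```bash
python3 eff.py
```

```text
t 19.78 pos [ 0.6025 -0.115   0.141 ] r 0.0564 wound mod 5.524 f [3.6 4.  3.4] resist(tan) 5.03 rad -1.89 w 0.192
```

Call:
play_rows --steps '[[1, [-7.9, 2.3, 0], [0, 0, 0]], [1, [-8.2, 1.1, 0], [0, 0, 0]]]'

```text
t: 19.95
ee_pos: [0.5885, -0.1204, 0.1411]
tool_rot: [[0.995, 0.103, 0.007], [0.103, -0.995, 0.0], [0.007, 0.0, -1.0]]
force: [10.3, 4.2, -0.9]
width: 0.196
```

```bash
python3 eff.py
```

```text
t 19.95 pos [ 0.5885 -0.1204  0.1411] r 0.0566 wound mod 5.79 f [10.3  4.2 -0.9] resist(tan) 11.01 rad -1.86 w 0.196
```

Call:
play_rows --steps '[[1, [0, 0, 0], [0, 0, 0]], [1, [0, 0, 0], [0, 0, 0]], [1, [0, 0, 0], [0, 0, 0]]]'

```text
t: 20.2
ee_pos: [0.5871, -0.1206, 0.141]
tool_rot: [[0.995, 0.103, 0.003], [0.103, -0.995, 0.0], [0.003, 0.0, -1.0]]
force: [4.0, 2.7, 2.1]
width: 0.197
```

```bash
python3 eff.py
```

```text
t 20.2 pos [ 0.5871 -0.1206  0.141 ] r 0.0566 wound mod 5.815 f [4.  2.7 2.1] resist(tan) 4.42 rad -1.88 w 0.197
```

Call:
play_rows --steps '[[1, [-8.2, -0.2, 0], [0, 0, 0]], [1, [-8.1, -1.4, 0], [0, 0, 0]]]'

```text
t: 20.37
ee_pos: [0.5723, -0.1216, 0.1411]
tool_rot: [[0.995, 0.103, 0.007], [0.103, -0.995, -0.002], [0.007, 0.002, -1.0]]
force: [11.7, -1.3, -3.0]
width: 0.192
```

```bash
python3 eff.py
```

```text
t 20.37 pos [ 0.5723 -0.1216  0.1411] r 0.0567 wound mod 6.078 f [11.7 -1.3 -3. ] resist(tan) 11.76 rad 0.53 w 0.192
```

Call:
play_rows --steps '[[1, [0, 0, 0], [0, 0, 0]], [1, [0, 0, 0], [0, 0, 0]], [1, [0, 0, 0], [0, 0, 0]]]'

```text
t: 20.62
ee_pos: [0.5709, -0.1215, 0.141]
tool_rot: [[0.995, 0.103, 0.004], [0.103, -0.995, -0.001], [0.004, 0.001, -1.0]]
force: [5.9, -0.2, 1.5]
width: 0.197
```

```bash
python3 eff.py
```

```text
t 20.62 pos [ 0.5709 -0.1215  0.141 ] r 0.0567 wound mod 6.103 f [ 5.9 -0.2  1.5] resist(tan) 5.93 rad -0.32 w 0.197
```

Call:
play_rows --steps '[[1, [-7.8, -2.6, 0], [0, 0, 0]], [1, [-7.4, -3.7, 0], [0, 0, 0]]]'

```text
t: 20.78
ee_pos: [0.5565, -0.1182, 0.1411]
tool_rot: [[0.995, 0.103, 0.007], [0.103, -0.995, -0.004], [0.007, 0.004, -1.0]]
force: [12.1, -5.8, -4.9]
width: 0.196
```

```bash
python3 eff.py
```

```text
t 20.78 pos [ 0.5565 -0.1182  0.1411] r 0.0566 wound mod 0.081 f [12.1 -5.8 -4.9] resist(tan) 13.34 rad 1.27 w 0.196
```

Call:
play_rows --steps '[[1, [0, 0, 0], [0, 0, 0]], [1, [0, 0, 0], [0, 0, 0]], [1, [0, 0, 0], [0, 0, 0]]]'

```text
t: 21.03
ee_pos: [0.5552, -0.1176, 0.141]
tool_rot: [[0.995, 0.103, 0.004], [0.103, -0.995, -0.002], [0.004, 0.003, -1.0]]
force: [5.5, -2.5, 0.2]
width: 0.193
```

```bash
python3 eff.py;  python3 - <<'E'
from h import *
k=cam("side");cv2.imwrite("pics/s13.png",cv2.resize(k["color"][170:310,180:340,::-1],None,fx=4,fy=4,interpolation=cv2.INTER_CUBIC))
E
```

```text
t 21.03 pos [ 0.5552 -0.1176  0.141 ] r 0.0566 wound mod 0.107 f [ 5.5 -2.5  0.2] resist(tan) 6.02 rad 0.24 w 0.193
```

View pics/s13.png

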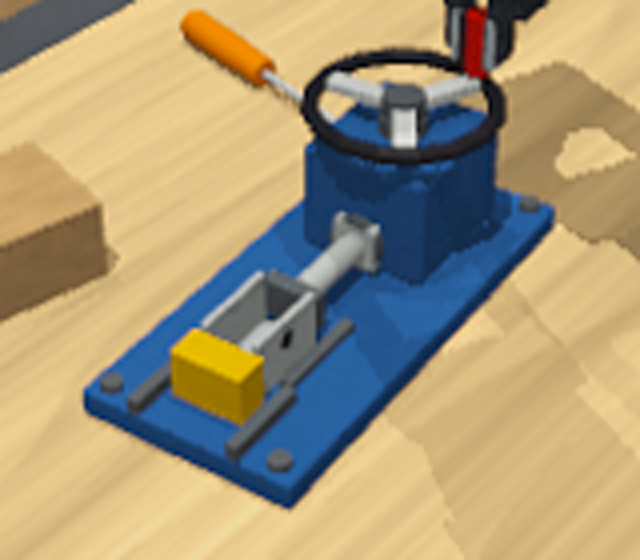

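The rise began near 5.25 rad, at about 3 N/rad, with moving effort now 13.3 against 9.5 free. The bracket is home on the stop. Continue in small bits.

Call:
play_rows --steps '[[1, [-6.7, -4.8, 0], [0, 0, 0]], [1, [-5.9, -5.7, 0], [0, 0, 0]]]'

```text
t: 21.25
ee_pos: [0.5425, -0.1103, 0.1411]
tool_rot: [[0.995, 0.102, 0.006], [0.102, -0.995, -0.006], [0.006, 0.006, -1.0]]
force: [10.5, -10.7, -4.5]
width: 0.196
```

```bash
python3 eff.py
```

```text
t 21.25 pos [ 0.5425 -0.1103  0.1411] r 0.0564 wound mod 0.366 f [ 10.5 -10.7  -4.5] resist(tan) 14.84 rad 2.28 w 0.196
```

Call:
play_rows --steps '[[1, [0, 0, 0], [0, 0, 0]], [1, [0, 0, 0], [0, 0, 0]], [1, [0, 0, 0], [0, 0, 0]]]'

```text
t: 21.5
ee_pos: [0.5413, -0.1093, 0.141]
tool_rot: [[0.995, 0.103, 0.003], [0.103, -0.995, -0.004], [0.003, 0.004, -1.0]]
force: [2.7, -6.1, 0.5]
width: 0.192
```

```bash
python3 eff.py
```

```text
t 21.5 pos [ 0.5413 -0.1093  0.141 ] r 0.0563 wound mod 0.394 f [ 2.7 -6.1  0.5] resist(tan) 5.85 rad 3.1 w 0.192
```

Call:
play_rows --steps '[[1, [-5.0, -6.6, 0], [0, 0, 0]], [1, [-4.0, -7.2, 0], [0, 0, 0]]]'

```text
t: 21.67
ee_pos: [0.5313, -0.0985, 0.1411]
tool_rot: [[0.995, 0.102, 0.004], [0.102, -0.995, -0.007], [0.003, 0.008, -1.0]]
force: [4.6, -13.9, -2.0]
width: 0.196
```

```bash
python3 eff.py
```

```text
t 21.67 pos [ 0.5313 -0.0985  0.1411] r 0.056 wound mod 0.657 f [  4.6 -13.9  -2. ] resist(tan) 13.88 rad 4.55 w 0.196
```

Call:
play_rows --steps '[[1, [0, 0, 0], [0, 0, 0]], [1, [0, 0, 0], [0, 0, 0]], [1, [0, 0, 0], [0, 0, 0]]]'

```text
t: 21.92
ee_pos: [0.5303, -0.0972, 0.141]
tool_rot: [[0.995, 0.103, 0.002], [0.103, -0.995, -0.005], [0.001, 0.005, -1.0]]
force: [0.4, -9.4, 2.1]
width: 0.193
```

```bash
python3 eff.py
```

```text
t 21.92 pos [ 0.5303 -0.0972  0.141 ] r 0.056 wound mod 0.686 f [ 0.4 -9.4  2.1] resist(tan) 7.9 rad 5.05 w 0.193
```

Moving +5 and pause +4.8 to +5 above free, compared at the same crank angle. That fits 2.9 N/rad with set at about 7.25 rad; I am at 6.97. Two more small rows.

Call:
play_rows --steps '[[1, [-2.8, -7.7, 0], [0, 0, 0]], [1, [-1.7, -8.1, 0], [0, 0, 0]]]'

```text
t: 22.08
ee_pos: [0.5239, -0.0838, 0.141]
tool_rot: [[0.995, 0.102, 0.001], [0.102, -0.995, -0.008], [0.0, 0.008, -1.0]]
force: [-1.9, -15.7, 1.8]
width: 0.193
```

```bash
python3 eff.py
```

```text
t 22.08 pos [ 0.5239 -0.0838  0.141 ] r 0.0555 wound mod 0.953 f [ -1.9 -15.7   1.8] resist(tan) 14.11 rad 7.11 w 0.193
```

Call:
play_rows --steps '[[1, [0, 0, 0], [0, 0, 0]], [1, [0, 0, 0], [0, 0, 0]], [1, [0, 0, 0], [0, 0, 0]]]'

```text
t: 22.33
ee_pos: [0.5234, -0.0822, 0.141]
tool_rot: [[0.995, 0.103, -0.0], [0.103, -0.995, -0.005], [-0.001, 0.005, -1.0]]
force: [-4.6, -10.8, 4.7]
width: 0.192
```

```bash
python3 eff.py
```

```text
t 22.33 pos [ 0.5234 -0.0822  0.141 ] r 0.0555 wound mod 0.983 f [ -4.6 -10.8   4.7] resist(tan) 8.82 rad 7.74 w 0.192
```

Call:
play_rows --steps '[[1, [0, 0, 0], [0, 0, 0]], [1, [0, 0, 0], [0, 0, 0]]]'

```text
t: 22.5
ee_pos: [0.5234, -0.0822, 0.141]
tool_rot: [[0.995, 0.103, -0.0], [0.103, -0.995, -0.005], [-0.001, 0.005, -1.0]]
force: [-3.7, -11.1, 5.1]
width: 0.192
```

```bash
python3 eff.py
```

```text
t 22.5 pos [ 0.5234 -0.0822  0.141 ] r 0.0555 wound mod 0.983 f [ -3.7 -11.1   5.1] resist(tan) 9.41 rad 6.94 w 0.192
```

By pauses it is +6.5; by the moving fit about +5.8. The readings scatter by about 1 N. I'll add a last 0.1 rad for certainty, well short of 8.

Call:
play_rows --steps '[[1, [-0.4, -2.8, 0], [0, 0, 0]], [1, [-0.2, -2.8, 0], [0, 0, 0]]]'

```text
t: 22.67
ee_pos: [0.5223, -0.078, 0.141]
tool_rot: [[0.995, 0.103, -0.0], [0.103, -0.995, -0.008], [-0.001, 0.008, -1.0]]
force: [-5.4, -17.3, 4.0]
width: 0.193
```

```bash
python3 eff.py
```

```text
t 22.67 pos [ 0.5223 -0.078   0.141 ] r 0.0554 wound mod 1.062 f [ -5.4 -17.3   4. ] resist(tan) 15.59 rad 9.23 w 0.193
```

Call:
play_rows --steps '[[1, [0, 0, 0], [0, 0, 0]], [1, [0, 0, 0], [0, 0, 0]], [1, [0, 0, 0], [0, 0, 0]]]'

```text
t: 22.92
ee_pos: [0.5222, -0.0775, 0.141]
tool_rot: [[0.995, 0.103, -0.0], [0.103, -0.995, -0.007], [-0.001, 0.007, -1.0]]
force: [-3.9, -14.2, 4.2]
width: 0.193
```

```bash
python3 eff.py
```

```text
t 22.92 pos [ 0.5222 -0.0775  0.141 ] r 0.0554 wound mod 1.07 f [ -3.9 -14.2   4.2] resist(tan) 12.92 rad 6.97 w 0.193
```

Moving effort is 15.6 N, which is +6.1 over the 9.5 drag. Release and withdraw.

Call:
play_rows --steps '[[0, [0, 0, 0], [0, 0, 0]], [0, [0, 0, 0], [0, 0, 0]], [0, [0, 0, 0], [0, 0, 0]], [0, [0, 0, 0], [0, 0, 0]], [0, [0, 0, 0], [0, 0, 0]], [0, [0, 0, 0], [0, 0, 0]], [0, [0, 0, -20], [0, 0, 0]], [0, [0, 0, -30], [0, 0, 0]], [0, [0, 0, -30], [0, 0, 0]], [0, [0, 0, -30], [0, 0, 0]]]'

```text
t: 23.75
ee_pos: [0.522, -0.0733, 0.2512]
tool_rot: [[0.995, 0.103, -0.001], [0.103, -0.995, 0.0], [-0.001, -0.0, -1.0]]
force: [0.7, 0.5, 0.4]
width: 1.001
```

Call:
play_rows --steps '[[0, [0, -20, -20], [0, 0, 0]], [0, [0, -30, -20], [0, 0, 0]], [0, [0, -30, 0], [0, 0, 0]], [0, [0, -30, 0], [0, 0, 0]], [0, [0, 0, 0], [0, 0, 0]], [0, [0, 0, 0], [0, 0, 0]], [0, [0, 0, 0], [0, 0, 0]]]'

```text
t: 24.33
ee_pos: [0.511, 0.0356, 0.2901]
tool_rot: [[0.995, 0.104, -0.0], [0.104, -0.995, -0.0], [-0.0, 0.0, -1.0]]
force: [-1.1, -0.8, 0.7]
width: 1.0
```

Run:
```python
from h import *
for n in("wrist","side","top"):
    c=cam(n);cv2.imwrite(f"pics/{n}20.png",c["color"][...,::-1])
s=state();print(s["t"],s["ee_pos"],s["force"],s["width"])
```

```text
24.4833 [0.51117193 0.03476743 0.29002214] [-0.06466341 -0.10842474 -0.07813707] 0.9993514840745555
```

View pics/wrist20.png

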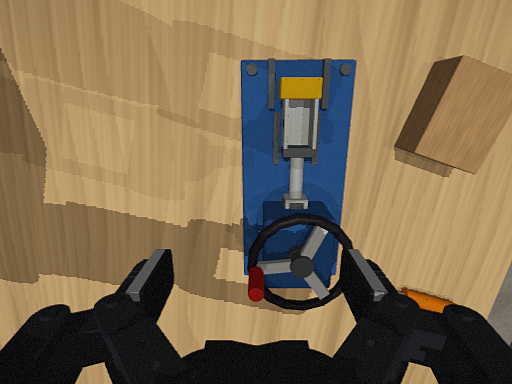

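View pics/side20.png

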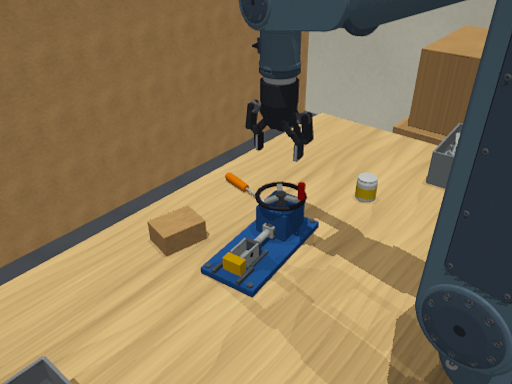

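Run:
```python
from h import *
c=cam("side");m,b,l=blobs(c,(0,170,90),(5,255,255));print(b[:1],"expected",proj(c,[.5217,-.0775,.149]))
a=cv2.imread("pics/side0.png").astype(int);d=abs(a-c["color"][...,::-1].astype(int)).sum(2)
for n,(x0,y0,x1,y1) in dict(carton=(148,208,208,252),driver=(224,172,250,194),tin=(353,174,366,196)).items(): print(n,d[y0:y1,x0:x1].mean())
print(close_job())
```

```text
[(99, [300.8, 191.0], [298, 183, 7, 17], 1)] expected [301.30741218 189.99435822]
carton 11.992424242424242
driver 12.05944055944056
tin 16.286713286713287
the job is handed in; nothing more can be done
None
```

The bracket is clamped flat between the ram and the yellow stop, and the job is handed in at about 24.5 s of the 67 s allowed. I set the bracket in the seat with a gap of about 4 mm to the stop and let go. Then I wound the handwheel clockwise about 7.35 rad by the red knob, let go and withdrew.

**Last checks**
- **Tension:** the last moving effort was 15.6 N against about 9.5 N free drag, so +6.1 N. The methods did not quite agree. Just before the final 0.1 rad, pauses compared with pauses gave about +6.5 N, and the fitted moving efforts gave about +5.8 N. Single readings scatter by about 1 N. The pause after the final 0.1 rad read higher (12.9 N); I did not count it because that move was slower and shorter than the others. The rise began at about 5.1–5.2 rad; from the picture measurements I had expected about 5.4.
- **Bracket and knob:** the last pictures show the bracket pushed home on the stop between the lips. The knob is within about 1 pixel of where I left it, and the robot is clear of everything.
- **Bystanders:** the carton, screwdriver and tin look unmoved in the side view, with only small image differences from the start picture. The tin's difference is slightly larger than the others'. I compared only the part of it visible at the start.

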